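# Clamp a heat sink on a slotted fixture plate with a T-bolt and keyhole strap

## Task

Clamp the heat sink to the fixture plate. Lower the T-bolt's head lengthwise into the plate's slot beside the heat sink, give the bolt a quarter turn clockwise so that its head locks square under the slot's lips, then lower the blue strap with its wide opening over the red nut, level across the heel rail and the heat sink, slide it towards the heat sink until the stud is at the end of the strap's narrow slot, and screw the nut down clockwise until it holds the strap firmly on the heat sink. Leave the heat sink where it lies against its stop and do not disturb the jars, spool and tape nearby.

Things in the scene. Friction and masses are not known exactly. Their poses are not given: they have to be found in the camera images.
- fixture: Aluminium fixture plate fixed on the bench, 22 mm thick. Origin on the bench under the middle of its slot, z up, x across the slot towards the heat sink, y along the slot. Plate spans x -60 to +82 mm, y -66 to +66 mm. A back stop 8 mm high (x 70.5 to 78.5 mm) lies behind the heat sink. A tall microscope stands to the left of the plate and a hot-air tool stand to its right, towards the strap: pass them high.
- slot_top (a point): Middle of the T-slot at the plate's top face, 22 mm above the bench. Slot runs along fixture y from -54 to +54 mm, ends closed: neck 20 mm wide, 8 mm deep with a 2 mm bevel at the top; below it a channel 40 mm wide, 10.5 mm high, floor 3.5 mm above the bench.
- rail_top (a point): Middle of the top of the dark steel heel rail, 41.5 mm above the bench and 19.5 mm above the plate; it spans fixture x -47 to -31 mm, y -60 to +60 mm.
- heat_sink: Loose finned heat sink, 40 x 40 x 19.5 mm, lying on the plate square to the slot against the back stop, centre about 50 mm from the slot's centre line and up to 15 mm either way along the slot; origin at the centre of its underside (its own x axis is turned 22 degrees to its sides). Its top is level with the heel rail's (41.5 mm above the bench).
- t_bolt: Loose dark steel T-bolt standing on its head, 72 mm tall, 0.2 kg with nut. Origin at the centre of the head's underside, z up the stud, x along the head. Head 32 (x) x 17 (y) x 8 mm, lowest 3 mm only 29 x 14; stud 10 mm thick; a dark line on the stud's end lies along the head. Lowered fully into the slot its origin is 3.5 mm above the bench; tightening lifts it 2.5 mm.
- bolt_neck (a point): Middle of the bolt's square neck, 12 mm above the head's underside. Neck 17.6 x 17.6 mm, 8 mm high, two opposite corners rounded off: in the slot the bolt turns only clockwise (seen from above) from lengthwise and stops just past a quarter turn (95 to 110 degrees).
- stud_axis (a point): Point on the T-bolt's axis, 40 mm above the underside of its head.
- clamp_nut (a joint): Turn of the red nut on the bolt's steep thread, rad: 0 = highest, grows clockwise seen from above, sinks 3.18 mm per rad, range 0 to 3.4, starts at 0 to 0.3. 0.1 N m friction, stays where left; gripping it also carries and turns the bolt while the bolt is free. With the strap home it meets the strap at about 1.3 rad, takes up the bolt's play to 2.0 rad, is tight from 2.1 rad (check after letting go; regrip and turn on if less).
- nut_top (a point): Centre of the red nut's top face. Nut 26 mm in diameter, 22 mm tall, gripped across its diameter in any direction. With the nut at 0 this point is 70 mm above the underside of the bolt's head; the stud ends at 72 mm. The nut's underside clears the strap by 3 to 4 mm at first.
- strap: Loose blue clamp strap with a keyhole, flat on the bench: plate 120 (x) x 56 (y) x 6 mm, a 3.5 mm wide rim along each long edge rising to 11 mm above the underside; 0.14 kg. Origin at the centre of its underside, z up, x towards its toe (bright worn end). In use x points along the fixture's x, underside 41.5 mm above the bench. Grip it across the 56 mm.
- strap_opening (a point): Centre of the strap's wide opening, on the underside (strap x = +14 mm). Opening 36 x 36 mm with bevelled corners; from it a 14 mm wide slot runs towards strap -x.
- strap_slot (a point): Where the stud's axis lies when the strap is home, near the end of the narrow slot, on the underside (strap x = -13 mm).
- ipa_bottle: Bystander: white jar with red cap, 54 x 54 x 86 mm; origin under its centre.
- tape_roll: Bystander: roll of black tape lying flat, 67 x 67 x 18 mm; origin under its centre.
- solder_spool: Bystander: pale solder spool, 53 x 53 x 32 mm; origin under its centre.
- flux_pot: Bystander: small jar with a teal cap, 40 x 40 x 41 mm; origin under its centre.
Not all that is in view belongs to the job. Of the things like the heat_sink, leave any that is green or yellow; of the rest the larger one is meant.

How it is judged:
On the way, in this order (a step that is already met when the one before it is completed fails the run):
1. the T-bolt's head is down in the slot, lengthwise (x of t_bolt in the frame of fixture between -0.005 and 0.005 m and y of t_bolt in the frame of fixture between -0.05 and 0.05 m and z of t_bolt in the frame of fixture below 0.009 m and angle between the x axis of t_bolt and the y axis of fixture, either way round below 0.3 rad), for 0.1 s.
2. the bolt is turned so that its head lies square across the slot (within 0.4 rad) (x of t_bolt in the frame of fixture between -0.005 and 0.005 m and y of t_bolt in the frame of fixture between -0.05 and 0.05 m and z of t_bolt in the frame of fixture below 0.009 m and angle between the x axis of t_bolt and the x axis of fixture, either way round below 0.4 rad), for 0.1 s.
3. the strap lies over the nut with the stud in its wide opening, level across rail and heat sink (all of step 2 and angle between strap's own z axis and vertical below 0.06 rad and angle between the x axis of strap and the x axis of fixture, either way round below 0.2 rad and z of strap in the frame of fixture between 0.038 and 0.0455 m and horizontal distance between strap_opening and stud_axis below 0.013 m), for 0.1 s.
4. the strap is slid so that the stud is at the end of its narrow slot (within 8 mm) (all of step 2 and angle between strap's own z axis and vertical below 0.06 rad and angle between the x axis of strap and the x axis of fixture, either way round below 0.2 rad and z of strap in the frame of fixture between 0.038 and 0.0455 m and horizontal distance between strap_slot and stud_axis below 0.008 m), for 0.1 s.
5. the nut presses on the strap with more than 3 N and the strap on the heat sink with more than 1 N (all of step 4 and contact force between clamp_nut and strap above 3 N and contact force between strap and heat_sink above 1 N), for 0.2 s.
At the end, for the whole second after the job is handed in: Bolt head in the slot, square across it within 0.4 rad; strap level (0.06 rad), along fixture x (0.2 rad), on rail and heat sink, slot-end point within 8 mm of the stud axis; nut presses it over 3 N, it presses the heat sink over 1 N; heat sink within 10 mm of its start; all at rest (all of step 5 and distance of heat_sink from where it was at the start of the episode below 0.01 m and linear speed of each of strap, t_bolt below 0.01 m/s); the robot touches nothing.
It fails at once if the heat sink is shoved more than 15 mm (distance of heat_sink from where it was at the start of the episode above 0.015 m).
It fails at once if a bystander (jar, tape, spool) is moved more than 20 mm (distance of any of ipa_bottle, tape_roll, solder_spool, flux_pot from where it was at the start of the episode above 0.02 m).
It also fails if it takes over 72 s, if anything falls off the work surface, if the arm or the gripper's body presses on something with over 40 N, if the wrist force passes 120 N, or if a joint passes its speed limit or range.

## Robot

A 6-joint arm with a two-finger parallel gripper is mounted at the origin on a cart in front of the work surface, level with it; the furniture and walls round the work are solid. World frame = base frame: x ahead of the robot, y to its left, z up, the work surface at z = 0. Lengths are in m, angles in rad, forces in N, time in s.
With the tool pointing down it reaches from about 0.25 to 0.725 m from the base axis. Payload 4 kg.
Tool frame: the origin (TCP) lies between the finger pads; the fingertips stand 25 mm ahead of it and the grasp point (between the pads) lies 6 mm ahead of it; z points along the fingers, y is the line along which they close (so a half turn about z gives the same grasp; the last joint's range is limited). The gripper opens to 85 mm and grips with 20 to 120 N. Pads are 22 mm wide; open, the fingers measure 114 mm over their backs; the gripper's body (76 mm by 85 mm) begins 54 mm behind the grasp point. The pads swing forward as they close: fully open they stand 13 mm farther back than shut.
Start: joints at [-1.195, 0.241, 0.005, 1.335, 0, 1.571], TCP at [0.184, -0.465, 0.256] pointing down, gripper open.
Joint ranges: [-2.72, 2.72], [-1.05, 1.87], [-1.09, 1.28], [-1.99, 2.15], [-1.42, 1.44], [-3.14, 3.14]. Speed limits (rad/s): [2.79, 2.79, 3.14, 3.14, 3.14, 3.14].

## Interface

Orientations are given as a unit quaternion [x, y, z, w].
In Python, from workcell import bot gives the robot as it stands. The module is installed in compiled form; this text tells all that it offers.
- The arm moves only by the shell command python3 -m pendant 'ROWS'. ROWS is JSON, one flat list of numbers, 7 for each row, row after row: the shift along the tool's x, y, z normalised to -1 to 1, where 1 is 0.5 m, then the turn, a rotation vector about the tool's x, y, z normalised to -1 to 1, where 1 is 180 degrees, then the opening, from 0 (shut) to 1 (fully open). In form: [tx, ty, tz, ax, ay, az, fingers, tx, ty, tz, ax, ay, az, fingers, ...]. A call has exactly 10 rows; each row is the pose to reach, as a shift and turn from the pose commanded when the call began, along the tool's axes at that moment, turning the shorter way round; what a row does not reach only later rows make up. A row lasts 1/12 s, in which the tool goes at most 41.7 mm and 7.16 degrees, less where a joint would pass 70% of its speed; a pose out of reach is approached as far as the arm can. A call with a number of a shift or a turn outside -1 to 1 is refused whole. A call with a gripper value outside its range is refused whole. The fingers move at their own pace and stop on an object; the grip force is fixed at half the most. Time passes only in rows, so rows that repeat a pose let the fingers close, or fill a call up. It gives the time, the measured TCP pose, the force, the opening and the grip force at its end, in the units of the state.
- bot.get_obs(): the state, without advancing time (a new reading comes with each control period).
- bot.camera(name): name is "scene" or "top"; returns a dict with "pixels" (420x560x3 uint8, red, green, blue), "mtx" (3x3 intrinsics, pixels), "k1" (the pictures are not rectified: a ray, as slopes to the right and down, at radius r is drawn at 1 + k1 r^2 times it, then the intrinsics apply), "cam_to_world" (4x4, takes a point from camera to world coordinates). Camera axes: x right, y up, looking along -z (the intrinsics and any distortion apply to the point x, -y, -z); pixel columns grow to the right and rows downward; lengths in m; the calibration is good to about 2 mm. A picture is of the moment at which its call begins. There is no depth.
- bot.job_done(): hands the job in; it is judged then, once.
The state is a dict: "clock": time; "joint_pos": joint angles; "joint_vel": joint speeds; "tau": joint torques, N m; "eef_pos": TCP position; "tool_rot": TCP orientation; "ft_force": force on the tool from outside, world axes, zero at the start; "ft_torque": the same for the moment, N m; "grip_width": finger opening in m; "grasp_force": force on a finger pad.
Only numpy, scipy, OpenCV 4.12 (cv2) and the standard library are available. Lean on these libraries where they do the work, as an engineer would, in place of code of your own. Each camera call takes 0.05 s, during which the arm holds its last target. There are 200 camera calls.

## Working session

There is one attempt and no reset: what is moved stays moved. The work goes in short steps, Python scripts to look and compute and a shell command to move; the robot and the scene stay as the last step left them, time stands still between calls to the robot, and variables do not carry over. Pictures are saved under pics/ and viewed, at most 10 in all, crops included, and the job is handed in when it is done.

```bash
mkdir -p pics; cat > h.py <<'E'
import numpy as np,cv2
from workcell import bot
from scipy.spatial.transform import Rotation as R
def snap(n,f):
    c=bot.camera(n); cv2.imwrite(f'pics/{f}.png',c['pixels'][:,:,::-1]); np.savez(f'pics/{f}.npz',**{k:np.array(v) for k,v in c.items()}); return c
def load(f): return dict(np.load(f'pics/{f}.npz'))
def ray(c,uv):
    K=np.array(c['mtx'],float);k1=float(c['k1']);M=np.array(c['cam_to_world'])
    uv=np.atleast_2d(np.array(uv,float))
    u=cv2.undistortPoints(uv.reshape(-1,1,2),K,np.array([k1,0,0,0,0.])).reshape(-1,2)
    d=np.c_[u[:,0],-u[:,1],-np.ones(len(u))]@M[:3,:3].T
    return M[:3,3],d
def at(c,uv,z):
    o,d=ray(c,uv); return o+d*((z-o[2])/d[:,2:3])
def proj(c,P):
    K=np.array(c['mtx'],float);M=np.linalg.inv(np.array(c['cam_to_world']));P=np.atleast_2d(P)
    p=P@M[:3,:3].T+M[:3,3]; s=np.c_[p[:,0],-p[:,1]]/-p[:,2:]
    s=s*(1+float(c['k1'])*(s**2).sum(1,keepdims=True)); return s@K[:2,:2].T+K[:2,2]
E
python3 - <<'E'
from h import *
for n in('top','scene'):
    c=snap(n,n+'0');print(n,c['mtx'],c['k1'],np.round(c['cam_to_world'],3))
a=bot.get_obs();print(a)
t=cv2.imread('pics/top0.png');cv2.imwrite('pics/top0b.png',cv2.resize(t,(800,600),interpolation=cv2.INTER_CUBIC))
t=cv2.imread('pics/scene0.png');cv2.imwrite('pics/scene0b.png',cv2.resize(t,(800,600),interpolation=cv2.INTER_CUBIC))
E
```

```text
top [[487.95294649   0.         272.15774378]
 [  0.         487.95294649 217.68652039]
 [  0.           0.           1.        ]] -0.05575430638246777 [[ 0.052  0.975 -0.217  0.283]
 [-0.999  0.049 -0.017 -0.112]
 [-0.006  0.218  0.976  1.397]
 [ 0.     0.     0.     1.   ]]
scene [[515.41112693   0.         283.39758853]
 [  0.         515.41112693 206.12748708]
 [  0.           0.           1.        ]] -0.014306680957692629 [[-0.81   0.287 -0.511 -0.125]
 [-0.586 -0.423  0.691  0.824]
 [-0.018  0.859  0.511  0.766]
 [ 0.     0.     0.     1.   ]]
{'clock': 0.1, 'joint_pos': array([-1.19502959e+00,  2.41372360e-01,  3.84032563e-03,  1.33522214e+00,
       -1.77663744e-05,  1.57079280e+00]), 'joint_vel': array([ 0.0005203 , -0.00096049,  0.00422553,  0.00114988, -0.00122083,
        0.00189762]), 'tau': array([ 6.75065767e-04, -3.73137474e+01,  2.53009683e+01,  1.08570416e-02,
        4.14633575e-05, -7.50887438e-06]), 'eef_pos': array([ 0.18329191, -0.46461719,  0.2554775 ]), 'tool_rot': array([ 9.82400978e-01,  1.86781586e-01, -1.91568061e-04, -9.60035402e-04]), 'ft_force': array([-0.4854532 ,  0.30475602,  0.09554401]), 'ft_torque': array([0.03870878, 0.01267657, 0.00820381]), 'grasp_force': 0.0, 'grip_width': 0.08559032599170853}
```

View pics/top0b.png

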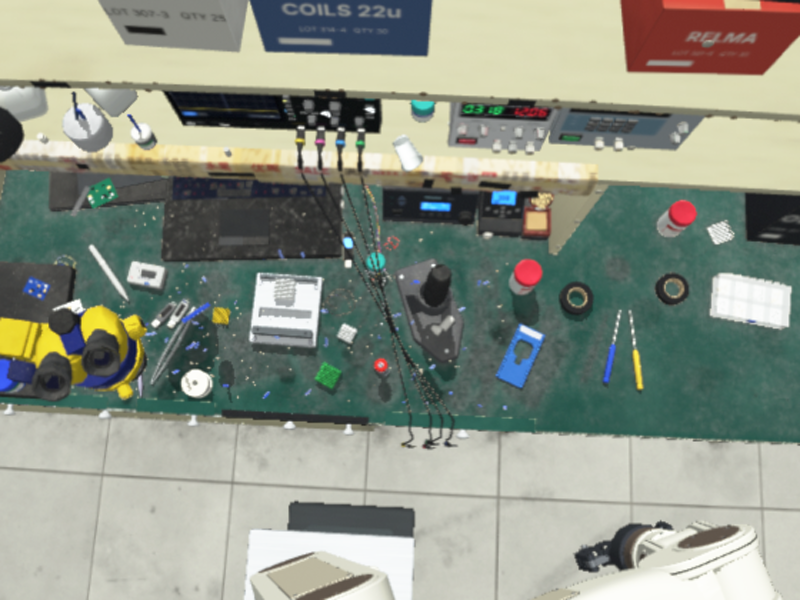

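View pics/scene0b.png

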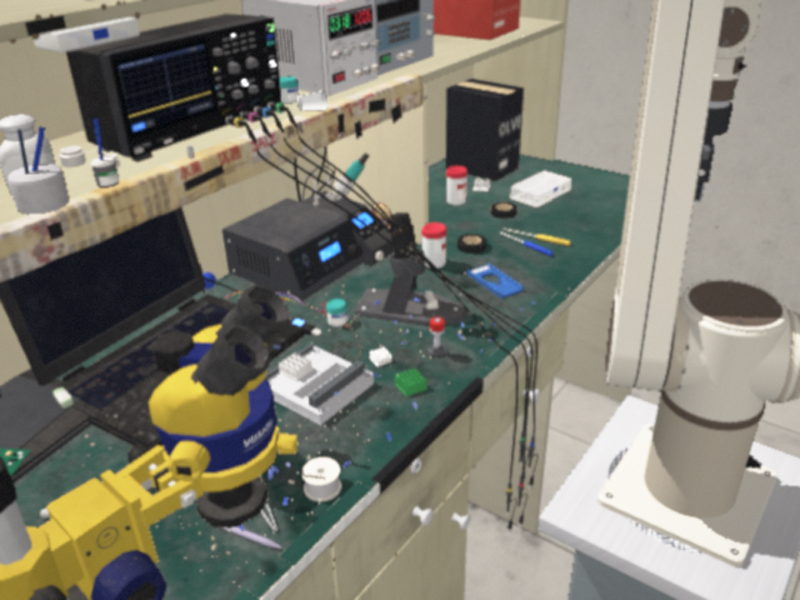

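```bash
python3 - <<'E'
from h import *
c=load('top0');s=load('scene0')
print('origin',proj(c,[[0,0,0],[0.4,0,0],[0.18,-.465,.25]])*800/560)
for n,uv,z in [('fix',(287,312),.022),('hs',(285,290),.04),('nut',(381,366),.07),('strap',(520,357),0),('ipa',(527,272),.08),('spool',(196,384),.03),('flux',(375,262),.04),('tape',(577,298),.018),('mic',(100,350),.2),('hot',(435,285),.15),('hotbase',(430,310),0.02)]:
    print(n,at(c,np.array(uv)*.7,z).round(3))
t=c['pixels'][:,:,::-1]
a=cv2.resize(t[180:275,165:265],None,fx=6,fy=6,interpolation=cv2.INTER_CUBIC)
b=cv2.resize(t[220:280,340:385],None,fx=6,fy=6,interpolation=cv2.INTER_CUBIC)
im=np.zeros((600,800,3),np.uint8);im[:570,:600]=a;im[:200,600:750]=b[::1][:200,:150] if 0 else cv2.resize(b,(150,200))
cv2.imwrite('pics/topcrop.png',a)
u=s['pixels'][:,:,::-1][210:300,180:330]
cv2.imwrite('pics/scrop.png',cv2.resize(u,(800,480),interpolation=cv2.INTER_CUBIC))
E
```

```text
origin [[326.2381124  614.94030373]
 [339.89641416 403.67734876]
 [612.06180998 543.17652785]]
fix [[0.577 0.118 0.022]]
hs [[0.618 0.122 0.04 ]]
nut [[ 0.47 -0.08  0.07]]
strap [[ 0.512 -0.358  0.   ]]
ipa [[ 0.669 -0.356  0.08 ]]
spool [[0.421 0.285 0.03 ]]
flux [[ 0.686 -0.055  0.04 ]]
tape [[ 0.637 -0.47   0.018]]
mic [[0.454 0.413 0.2  ]]
hot [[ 0.614 -0.173  0.15 ]]
hotbase [[ 0.596 -0.171  0.02 ]]
```

View pics/topcrop.png

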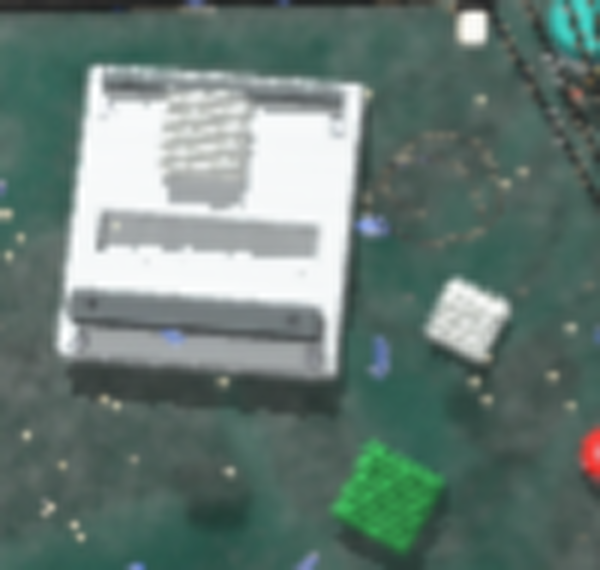

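View pics/scrop.png

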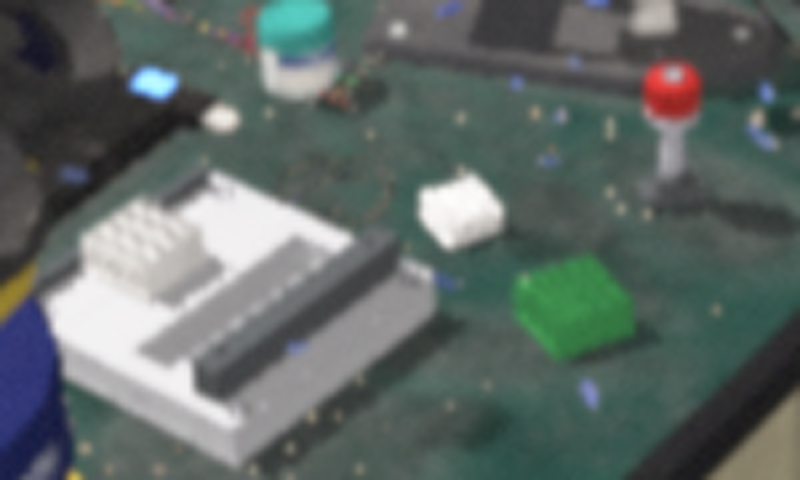

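```bash
python3 - <<'E'
from h import *
c=load('top0');s=load('scene0')
T=c['pixels'][:,:,::-1];S=s['pixels'][:,:,::-1]
def red(c):
    h=cv2.cvtColor(c['pixels'],cv2.COLOR_RGB2HSV); return (((h[...,0]<8)|(h[...,0]>172))&(h[...,1]>150)&(h[...,2]>90)).astype(np.uint8)
def blue(c):
    h=cv2.cvtColor(c['pixels'],cv2.COLOR_RGB2HSV); return ((abs(h[...,0].astype(int)-108)<12)&(h[...,1]>130)&(h[...,2]>90)).astype(np.uint8)
for n,x in(('t',c),('s',s)):
    for nm,m in(('red',red(x)),('blue',blue(x))):
        _,l,st,ce=cv2.connectedComponentsWithStats(m)
        for i in range(1,len(st)):
            if st[i,4]>25: print(n,nm,st[i],ce[i].round(2))
# strap
m=blue(c);cn=max(cv2.findContours(m[225:290,330:400],0,2)[0],key=cv2.contourArea)+[330,225]
print('strap rect px',cv2.minAreaRect(cn)); w=at(c,cn.reshape(-1,2),.011)[:,:2]
print('strap rect w',cv2.minAreaRect((w*1000).astype(np.float32)))
# plate: cast bright low-saturation
h=cv2.cvtColor(c['pixels'],cv2.COLOR_RGB2HSV);m=((h[...,2]>120)&(h[...,1]<60)).astype(np.uint8)
m=cv2.morphologyEx(m,cv2.MORPH_CLOSE,np.ones((9,9)));cn=max(cv2.findContours(m[185:248,170:232],0,2)[0],key=cv2.contourArea)+[170,185]
w=at(c,cn.reshape(-1,2),.022)[:,:2];print('plate',cv2.minAreaRect((w*1000).astype(np.float32)))
a=cv2.resize(T[235:275,250:290],(300,300),interpolation=cv2.INTER_CUBIC)
b=cv2.resize(S[217:262,285:330],(500,500),interpolation=cv2.INTER_CUBIC)
d=cv2.resize(T[225:275,343:383],(240,300),interpolation=cv2.INTER_CUBIC)
im=np.zeros((600,800,3),np.uint8);im[:300,:300]=a;im[:500,300:]=b;im[300:,:240]=d;cv2.imwrite('pics/m.png',im)
E
```

```text
t red [ 435    0  125   52 4896] [494.39  23.16]
t red [360  75  23   7  97] [371.55  78.18]
t red [469 141  18  17 253] [477.43 148.83]
t red [360 182  19  18 269] [369.23 190.56]
t red [262 251   9   9  44] [266.2  255.09]
t blue [128  78  10   3  29] [132.34  79.03]
t blue [343 133  19  11 177] [352.54 138.22]
t blue [294 141  22   7 142] [304.49 144.07]
t blue [ 16 194  16  16 119] [ 23.7  201.08]
t blue [127 212  20  14  62] [136.18 218.71]
t blue [347 226  34  46 595] [362.42 252.22]
t blue [ 43 228  16  20 179] [ 50.83 238.07]
t blue [422 241   9  27 124] [426.18 254.31]
t blue [  0 251  12  23 187] [  3.9  262.97]
t blue [ 55 261  27  10 111] [ 66.7 266.2]
s red [ 304    0   59   27 1293] [331.02  11.64]
s red [249   7  11  10  79] [254.03  11.47]
s red [313 116  14   8 103] [319.44 119.48]
s red [296 156  16  10 132] [303.67 160.82]
s red [301 223  10   9  63] [305.62 227.21]
s blue [66 21  9  6 45] [70.07 23.33]
s blue [65 83  6 22 65] [67.86 92.58]
s blue [92 85 11  8 61] [96.69 88.28]
s blue [24 90  6 29 66] [ 26.56 103.68]
s blue [246 148  16  13 124] [253.48 153.85]
s blue [223 168  16  16 145] [230.68 175.59]
s blue [367 168  20  11  86] [376.53 173.26]
s blue [327 185  39  23 356] [348.54 197.61]
s blue [142 191   8  11  57] [145.58 195.82]
s blue [128 241  19  12 121] [137.72 246.12]
s blue [116 267  74  42 452] [170.94 288.83]
strap rect px ((364.0197448730469, 248.73388671875), (20.427040100097656, 41.446834564208984), 24.22774314880371)
strap rect w ((514.2797241210938, -356.2457275390625), (58.24907684326172, 121.5053482055664), 66.85204315185547)
plate ((573.8113403320312, 120.6672134399414), (172.9148406982422, 168.11648559570312), 88.60164642333984)
```

View pics/m.png

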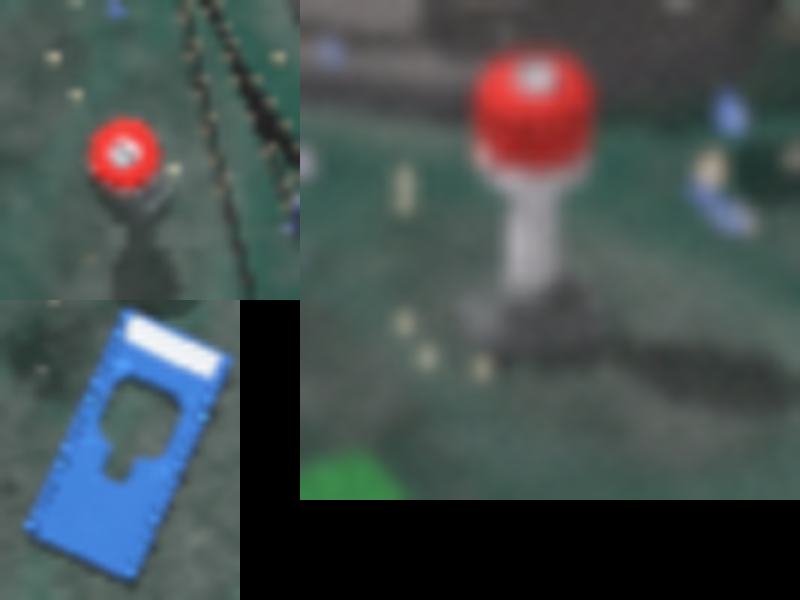

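```bash
python3 - <<'E'
from h import *
from scipy.optimize import least_squares
c=load('top0');s=load('scene0')
tp=lambda p:np.array(p,float)/6+[165,180]-.4
sp=lambda p:np.array(p,float)*[150/800,90/480]+[180,210]-.4
# fixture coords (x fwd,y left)
F=[((82,66,22),(92,67)),((82,-66,22),(366,86)),((-60,66,22),(62,352)),((-60,-66,22),(337,375)),
((12,54,22),(101,211)),((12,-54,22),(320,226)),((-12,54,22),(97,249)),((-12,-54,22),(316,257)),
((-31,60,41.5),(75,290)),((-31,-60,41.5),(323,307)),((-47,60,41.5),(71,321)),((-47,-60,41.5),(321,337))]
G=[((82,-66,22),(212,170)),((-60,-66,22),(435,272)),((-60,66,22),(238,435)),((-47,60,41.5),(200,372)),((-47,-60,41.5),(398,240)),((-31,-60,41.5),(375,230))]
def wp(p,P):
    P=np.array(P)/1000.;a=p[2];return np.c_[p[0]+np.cos(a)*P[:,0]-np.sin(a)*P[:,1],p[1]+np.sin(a)*P[:,0]+np.cos(a)*P[:,1],P[:,2]]
A=[f[0] for f in F];a=tp([f[1] for f in F]);B=[g[0] for g in G];b=sp([g[1] for g in G])
ft=lambda p:(proj(c,wp(p,A))-a).ravel();fs=lambda p:(proj(s,wp(p,B))-b).ravel()
for nm,f in(('top',ft),('sc',fs),('both',lambda p:np.r_[ft(p),fs(p)])):
    r=least_squares(f,[.577,.118,0],loss='soft_l1');print(nm,r.x[:2].round(4),np.degrees(r.x[2]).round(2),f(r.x).round(1))
P=r.x
# nut: triangulate
def tri(u,v):
    o1,d1=ray(c,u);o2,d2=ray(s,v);d1=d1[0]/np.linalg.norm(d1);d2=d2[0]/np.linalg.norm(d2)
    t=np.linalg.lstsq(np.c_[d1,-d2],o2-o1,rcond=None)[0];return (o1+t[0]*d1+o2+t[1]*d2)/2,np.linalg.norm(o1+t[0]*d1-o2-t[1]*d2)
print('nut tri stud end', tri(np.array([124,153])/7.5+[250,235]-.5,np.array([535-300,78])*45/500+[285,217]-.5), 'top z.07',at(c,(266.2,255.09),.065))
for nm,uv in(('cabA',(397,365)),('cabB',(425,375)),('cabC',(385,310))):
    print(nm,[(h,at(c,np.array(uv)*.7,h)[0,:2].round(2).tolist(),(proj(s,at(c,np.array(uv)*.7,h))[0]/.7).round().tolist()) for h in(0,.05,.1,.2,.3)])
# heat sink centre at top z .0415 from crop quad
q=at(c,tp([(163,90),(253,92),(248,180),(163,175)]),.0415);print('hs',q[:,:2].round(3).tolist(),q.mean(0))
d=q.mean(0)[:2]-P[:2];ca,sa=np.cos(P[2]),np.sin(P[2]);print('in fixture',ca*d[0]+sa*d[1],-sa*d[0]+ca*d[1])
# strap scene check
k=np.radians(-23.15);cx,cy=.5143,-.3562
for dx,dy in((60,28),(60,-28),(-60,28),(-60,-28)): print('strap corner',(proj(s,[[cx+(np.cos(k)*dx-np.sin(k)*dy)/1e3,cy+(np.sin(k)*dx+np.cos(k)*dy)/1e3,.011]])[0]).round(1))
h=cv2.cvtColor(s['pixels'],cv2.COLOR_RGB2HSV);m=((abs(h[...,0].astype(int)-108)<12)&(h[...,1]>110)).astype(np.uint8)[180:215,320:375]
cn=max(cv2.findContours(m,0,2)[0],key=cv2.contourArea)+[320,180];w=at(s,cn.reshape(-1,2),.011)[:,:2];print('strap scene',cv2.minAreaRect((w*1000).astype(np.float32)))
# bolt head zooms
t=cv2.resize(c['pixels'][248:268,254:280,::-1],(520,400),interpolation=cv2.INTER_LANCZOS4);u=cv2.resize(s['pixels'][236:254,294:316,::-1],(275,225),interpolation=cv2.INTER_LANCZOS4)
im=np.zeros((400,800,3),np.uint8);im[:,:520]=t;im[:225,522:797]=np.clip(u.astype(float)*1.6-40,0,255);cv2.imwrite('pics/bolt.png',im)
E
```

```text
top [0.5731 0.1207] -1.04 [ 0.3  0.2 -0.6 -0.1 -0.1  0.2 -0.3 -0.4  0.2 -0.4  0.7 -0.4  0.   1.4
  0.6  2.6 -0.4 -0.5  0.1 -0.5 -0.4 -0.2 -0.1  0.1]
sc [0.5738 0.1234] -3.01 [-0.5 -0.1 -0.1  1.3 -2.2 -0.8  2.   0.5  0.7 -0.1 -0.  -0.6]
both [0.5733 0.1214] -1.44 [ 0.3 -0.1 -0.7  0.  -0.5 -0.  -0.7 -0.4  0.1 -0.6  0.5 -0.3 -0.2  1.2
  0.4  2.6 -0.7 -0.7 -0.2 -0.4 -0.7 -0.4 -0.4  0.1 -0.9 -0.3  0.4  0.4
 -0.4 -1.2  3.7  0.1  1.2 -0.9  0.4 -1.3]
nut tri stud end (array([ 0.47395079, -0.07739295,  0.07103879]), np.float64(0.0011622925331425638)) top z.07 [[ 0.47379751 -0.07799791  0.065     ]]
cabA [(0, [0.48, -0.11], [442.0, 342.0]), (0.05, [0.48, -0.11], [446.0, 321.0]), (0.1, [0.47, -0.11], [450.0, 298.0]), (0.2, [0.45, -0.11], [458.0, 249.0]), (0.3, [0.44, -0.11], [467.0, 195.0])]
cabB [(0, [0.47, -0.17], [467.0, 331.0]), (0.05, [0.46, -0.17], [470.0, 310.0]), (0.1, [0.45, -0.16], [473.0, 288.0]), (0.2, [0.44, -0.16], [481.0, 240.0]), (0.3, [0.43, -0.16], [488.0, 188.0])]
cabC [(0, [0.6, -0.08], [383.0, 331.0]), (0.05, [0.58, -0.08], [388.0, 310.0]), (0.1, [0.57, -0.08], [392.0, 288.0]), (0.2, [0.55, -0.08], [402.0, 240.0]), (0.3, [0.53, -0.09], [413.0, 188.0])]
hs [[0.642, 0.147], [0.643, 0.103], [0.599, 0.102], [0.6, 0.143]] [0.62089349 0.12373443 0.0415    ]
in fixture 0.04751552659709734 0.0035367038148382737
strap corner [327.3 188.7]
strap corner [342.3 184. ]
strap corner [351.6 205.8]
strap corner [367.  200.5]
strap scene ((511.946044921875, -348.016845703125), (67.79896545410156, 131.53060913085938), 66.83221435546875)
```

View pics/bolt.png

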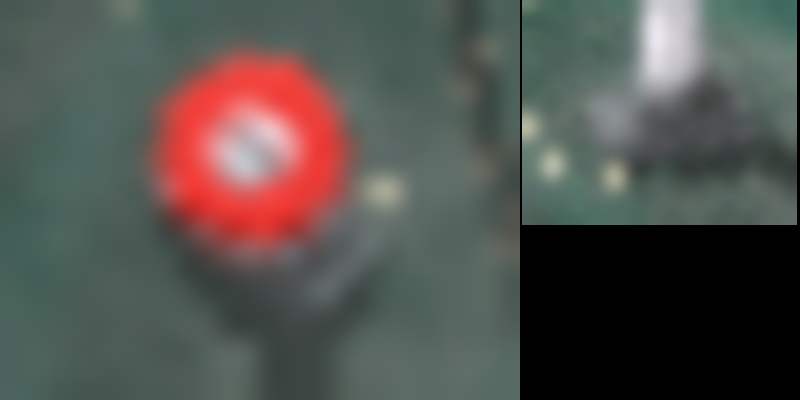

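```bash
cat > go.py <<'E'
import sys
from h import *
a=bot.get_obs();r=R.from_quat(a['tool_rot']);M=r.as_matrix()
psi=np.degrees(np.arctan2(M[1,0],M[0,0]))
print('t',round(a['clock'],2),'pos',a['eef_pos'].round(4),'psi',round(psi,2),'tilt',np.degrees(np.arccos(-M[2,2])).round(2),'j',a['joint_pos'].round(2),'F',a['ft_force'].round(1),'T',a['ft_torque'].round(2),'w',round(a['grip_width'],4),'g',round(float(a['grasp_force']),1))
if len(sys.argv)>1:
    x,y,z,p=map(float,sys.argv[1:5]);P=np.radians(p)
    T=np.array([[np.cos(P),np.sin(P),0],[np.sin(P),-np.cos(P),0],[0,0,-1]])
    d=M.T@(np.array([x,y,z])-a['eef_pos'])/.5;v=(r.inv()*R.from_matrix(T)).as_rotvec()/np.pi
    print('shift',d.round(4),'turn',v.round(4))
E
python3 go.py 0.474 -0.0775 0.28 90
python3 - <<'E'
from h import *
c=load('top0');s=load('scene0')
def tri(u,v):
    o1,d1=ray(c,u);o2,d2=ray(s,v);d1=d1[0]/np.linalg.norm(d1);d2=d2[0]/np.linalg.norm(d2)
    t=np.linalg.lstsq(np.c_[d1,-d2],o2-o1,rcond=None)[0];return ((o1+t[0]*d1+o2+t[1]*d2)/2).round(3),np.linalg.norm(o1+t[0]*d1-o2-t[1]*d2)
n=lambda *p:np.array(p)*.7
print('hot top',tri(n(438,270),n(402,222)),'mic eyepieces',tri(n(105,350),n(228,362)),tri(n(68,318),n(268,303)))
E
```

```text
t 0.1 pos [ 0.1833 -0.4646  0.2555] psi 21.53 tilt 0.11 j [-1.2   0.24  0.    1.34 -0.    1.57] F [-0.5  0.3  0.1] T [0.04 0.01 0.01] w 0.0856 g 0.0
shift [ 0.825  -0.5069 -0.0481] turn [-0.0006 -0.0004 -0.3804]
hot top (array([ 0.629, -0.179,  0.179]), np.float64(0.013234538273402582)) mic eyepieces (array([0.452, 0.382, 0.262]), np.float64(0.014821856312419108)) (array([0.445, 0.373, 0.358]), np.float64(0.08050984869648643))
```

```bash
python3 -m pendant '[0.2,-0.12,-0.05,0,0,-0.04,1, 0.825,-0.507,-0.048,0,0,-0.38,1, 0.825,-0.507,-0.048,0,0,-0.38,1, 0.825,-0.507,-0.048,0,0,-0.38,1, 0.825,-0.507,-0.048,0,0,-0.38,1, 0.825,-0.507,-0.048,0,0,-0.38,1, 0.825,-0.507,-0.048,0,0,-0.38,1, 0.825,-0.507,-0.048,0,0,-0.38,1, 0.825,-0.507,-0.048,0,0,-0.38,1, 0.825,-0.507,-0.048,0,0,-0.38,1]'; python3 go.py 0.474 -0.0775 0.16 90
```

```text
clock: 0.93
eef_pos: [0.4336, -0.1308, 0.2778]
tool_rot: [0.706, 0.709, -0.0, -0.0]
ft_force: [1.3, -1.7, -0.4]
grip_width: 0.0853
grasp_force: 0.0
t 0.93 pos [ 0.4336 -0.1308  0.2778] psi 90.24 tilt 0.02 j [-0.29  0.14 -0.07  1.37 -0.    1.27] F [ 1.3 -1.7 -0.4] T [-0.06 -0.01 -0.02] w 0.0853 g 0.0
shift [0.1063 0.0814 0.2356] turn [-0.0001  0.      0.0013]
```

```bash
python3 -m pendant '[0.1,0.08,0,0,0,0,1, 0.1,0.08,0.04,0,0,0,1, 0.1,0.08,0.12,0,0,0,1, 0.1,0.08,0.2,0,0,0,1, 0.1,0.08,0.2,0,0,0,1, 0.1,0.08,0.2,0,0,0,1, 0.1,0.08,0.2,0,0,0,1, 0.1,0.08,0.2,0,0,0,1, 0.1,0.08,0.2,0,0,0,1, 0.1,0.08,0.2,0,0,0,1]'; python3 go.py 0.474 -0.0775 0.073 90
```

```text
clock: 1.77
eef_pos: [0.4745, -0.0835, 0.1801]
tool_rot: [0.708, 0.706, 0.001, 0.002]
ft_force: [-0.0, 0.1, -0.6]
grip_width: 0.0854
grasp_force: 0.0
t 1.77 pos [ 0.4745 -0.0835  0.1801] psi 89.89 tilt 0.25 j [-0.17  0.25 -0.19  1.13  0.    1.4 ] F [-0.   0.1 -0.6] T [-0.01  0.01 -0.03] w 0.0854 g 0.0
shift [ 0.0121 -0.0019  0.2142] turn [ 0.0014  0.0002 -0.0006]
```

```bash
python3 -m pendant '[0.012,-0.002,0.07,0,0,0,1, 0.012,-0.002,0.14,0,0,0,1, 0.012,-0.002,0.2,0,0,0,1, 0.012,-0.002,0.214,0,0,0,1, 0.012,-0.002,0.214,0,0,0,1, 0.012,-0.002,0.214,0,0,0,0, 0.012,-0.002,0.214,0,0,0,0, 0.012,-0.002,0.214,0,0,0,0, 0.012,-0.002,0.214,0,0,0,0, 0.012,-0.002,0.214,0,0,0,0]'; python3 go.py
python3 -m pendant '[0,0,0,0,0,0,0, 0,0,0,0,0,0,0, 0,0,0,0,0,0,0, 0,0,0,0,0,0,0, 0,0,0,0,0,0,0, 0,0,-0.02,0,0,0,0, 0,0,-0.1,0,0,0,0, 0,0,-0.18,0,0,0,0, 0,0,-0.26,0,0,0,0, 0,0,-0.34,0,0,0,0]'; python3 go.py 0.5733 0.1234 0.24 132
```

```text
clock: 2.6
eef_pos: [0.473, -0.077, 0.0722]
tool_rot: [0.708, 0.707, 0.001, 0.001]
ft_force: [-0.0, 0.0, 2.0]
grip_width: 0.0255
grasp_force: 5.8
t 2.6 pos [ 0.473  -0.077   0.0722] psi 89.93 tilt 0.14 j [-0.16  0.37 -0.34  0.86  0.    1.41] F [-0.  0.  2.] T [0.08 0.3  0.06] w 0.0255 g 5.8
clock: 3.43
eef_pos: [0.4711, -0.0767, 0.2422]
tool_rot: [0.708, 0.707, -0.001, -0.001]
ft_force: [0.9, 0.1, -3.3]
grip_width: 0.0241
grasp_force: 59.7
t 3.43 pos [ 0.4711 -0.0767  0.2422] psi 89.94 tilt 0.11 j [-0.16  0.2  -0.08  1.29 -0.    1.41] F [ 0.9  0.1 -3.3] T [ 0.02 -0.14 -0.01] w 0.0241 g 59.7
shift [0.4004 0.204  0.0042] turn [-0.0005 -0.0003 -0.2337]
```

```bash
python3 -m pendant '[0.08,0.04,0,0,0,-0.04,0, 0.16,0.08,0,0,0,-0.08,0, 0.24,0.12,0,0,0,-0.12,0, 0.32,0.16,0,0,0,-0.16,0, 0.4,0.204,0,0,0,-0.2,0, 0.4,0.204,0,0,0,-0.234,0, 0.4,0.204,0,0,0,-0.234,0, 0.4,0.204,0,0,0,-0.234,0, 0.4,0.204,0,0,0,-0.234,0, 0.4,0.204,0,0,0,-0.234,0]'; python3 go.py 0.5733 0.1234 0.12 132
python3 - <<'E'
from h import *
s=snap('scene','s1')
p=proj(s,bot.get_obs()['eef_pos'][None]-[[0,0,.06]])[0];print(p)
x,y=p.astype(int);x0,y0=x-40,y-30
cv2.imwrite('pics/s1c.png',cv2.resize(s['pixels'][y0:y0+60,x0:x0+80,::-1],(800,600),interpolation=cv2.INTER_CUBIC));print(x0,y0)
E
```

```text
clock: 4.27
eef_pos: [0.5736, 0.1217, 0.2407]
tool_rot: [0.407, 0.913, -0.001, -0.0]
ft_force: [0.4, 0.4, -2.7]
grip_width: 0.0242
grasp_force: 59.9
t 4.27 pos [0.5736 0.1217 0.2407] psi 131.91 tilt 0.08 j [ 0.21  0.42  0.22  1.37 -0.    1.05] F [ 0.4  0.4 -2.7] T [-0.01  0.03 -0.02] w 0.0242 g 59.9
shift [0.0028 0.0021 0.2414] turn [-0.0004 -0.0001 -0.0005]
[218.625498   208.13737625]
178 178
```

View pics/s1c.png

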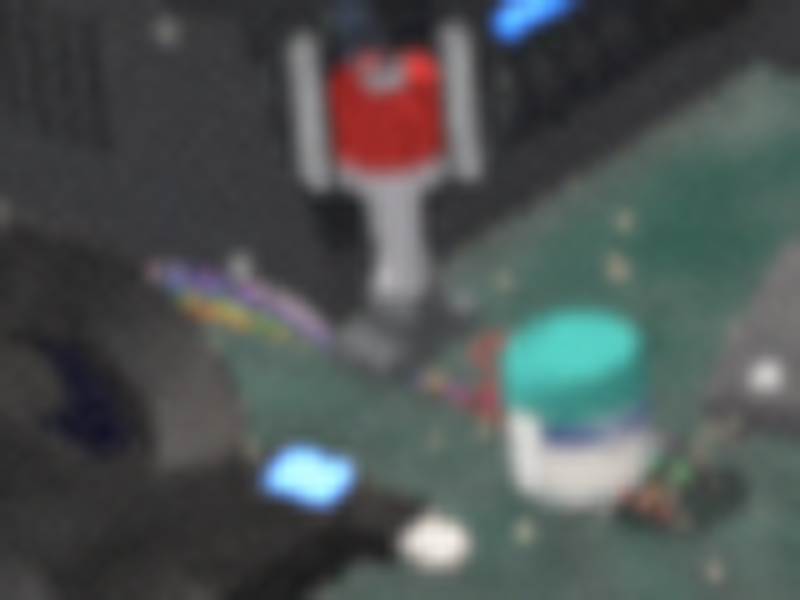

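```bash
python3 - <<'E'
from h import *
s=load('s1')
print('mean', s['pixels'].mean())
for yaw in (70,80,89,98,108):
    k=np.radians(yaw);o=np.array([.5736,.1217,.168])
    out=[]
    for dx,dy,z in((16,8.5,8),(16,-8.5,8),(-16,8.5,8),(-16,-8.5,8),(14.5,7,0),(14.5,-7,0),(-14.5,7,0)):
        out.append(o+[(np.cos(k)*dx-np.sin(k)*dy)/1e3,(np.sin(k)*dx+np.cos(k)*dy)/1e3,z/1e3])
    print(yaw,((proj(s,np.array(out))-[178,178]+.5)*10).round().astype(int).tolist())
g=cv2.createCLAHE(4,(2,2)).apply(cv2.cvtColor(s['pixels'],cv2.COLOR_RGB2GRAY)[200:222,206:232]);cv2.imwrite('pics/s1h.png',cv2.resize(g,(780,600),interpolation=cv2.INTER_CUBIC))
E
```

```text
mean 125.52039682539683
70 [[367, 364], [331, 332], [495, 320], [459, 289], [373, 390], [344, 363], [489, 350]]
80 [[380, 367], [332, 339], [494, 313], [446, 286], [384, 393], [345, 370], [487, 344]]
89 [[392, 369], [336, 345], [491, 307], [434, 285], [395, 394], [348, 375], [484, 339]]
98 [[405, 369], [341, 351], [485, 301], [422, 284], [406, 395], [353, 380], [479, 334]]
108 [[419, 368], [348, 357], [477, 296], [408, 285], [419, 394], [361, 385], [471, 329]]
```

View pics/s1h.png

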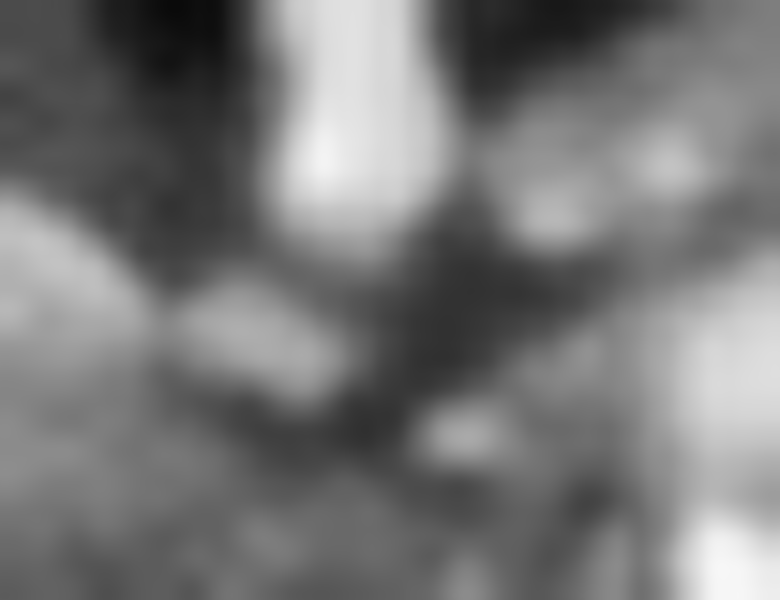

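```bash
python3 -m pendant '[0.002,0.002,0.04,0,0,-0.035,0, 0.002,0.002,0.08,0,0,-0.035,0, 0.002,0.002,0.12,0,0,-0.035,0, 0.002,0.002,0.16,0,0,-0.035,0, 0.002,0.002,0.2,0,0,-0.035,0, 0.002,0.002,0.22,0,0,-0.035,0, 0.002,0.002,0.22,0,0,-0.035,0, 0.002,0.002,0.22,0,0,-0.035,0, 0.002,0.002,0.22,0,0,-0.035,0, 0.002,0.002,0.22,0,0,-0.035,0]'; python3 go.py 0.5733 0.1234 0.074 138
python3 - <<'E'
from h import *
s=snap('scene','s2');a=bot.get_obs()['eef_pos']
p=proj(s,a[None]-[[0,0,.07]])[0]
x,y=p.astype(int);x0,y0=x-30,y-25
im=s['pixels'][y0:y0+45,x0:x0+60,::-1]
cv2.imwrite('pics/s2c.png',cv2.resize(im,(800,600),interpolation=cv2.INTER_CUBIC));print(x0,y0)
for yaw in (80,89,98):
    k=np.radians(yaw);o=a-[0,0,.0727]
    out=[]
    for dx,dy,z in((16,8.5,8),(16,-8.5,8),(-16,8.5,8),(-16,-8.5,8),(14.5,7,0),(14.5,-7,0),(-14.5,7,0)):
        out.append(o+[(np.cos(k)*dx-np.sin(k)*dy)/1e3,(np.sin(k)*dx+np.cos(k)*dy)/1e3,z/1e3])
    print(yaw,((proj(s,np.array(out))-[x0,y0]+.5)*800/60).round().astype(int).tolist())
E
```

```text
clock: 5.15
eef_pos: [0.5756, 0.1244, 0.1327]
tool_rot: [0.356, 0.935, 0.001, 0.001]
ft_force: [-0.1, 0.6, -1.5]
grip_width: 0.024
grasp_force: 60.1
t 5.15 pos [0.5756 0.1244 0.1327] psi 138.33 tilt 0.19 j [ 0.21  0.49  0.04  1.12 -0.    0.94] F [-0.1  0.6 -1.5] T [ 0.04 -0.02  0.02] w 0.024 g 60.1
shift [ 0.0022 -0.0049  0.1175] turn [0.0008 0.0006 0.0018]
191 227
80 [[367, 374], [307, 334], [512, 297], [452, 258], [373, 405], [323, 371], [503, 334]]
89 [[383, 376], [311, 343], [508, 288], [436, 256], [386, 407], [327, 379], [499, 327]]
98 [[399, 377], [317, 351], [501, 280], [420, 255], [401, 407], [333, 386], [493, 320]]
```

View pics/s2c.png

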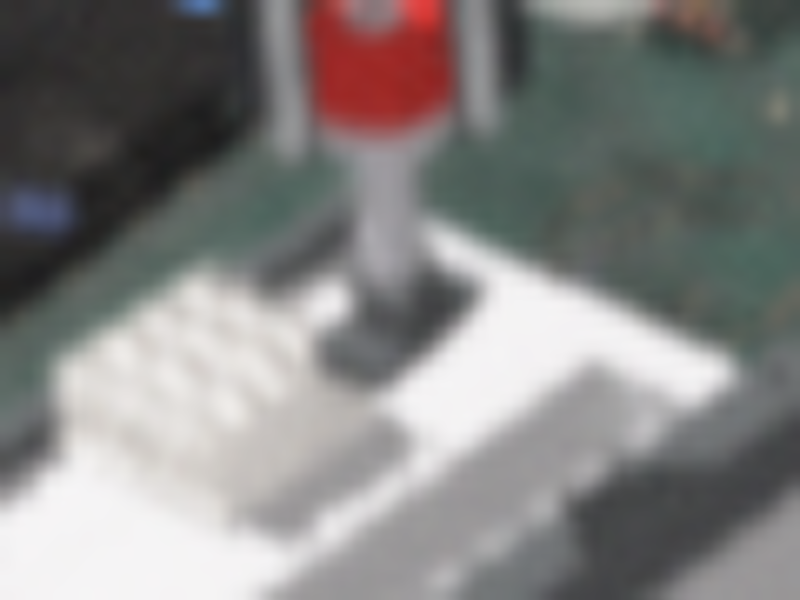

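```bash
python3 - <<'E'
from h import *
s=load('s2');g=cv2.cvtColor(s['pixels'],cv2.COLOR_RGB2GRAY).astype(float)
sc=60/800
# horizontal scans: dark->white transition right/below of head
zb=.1327-.0727
def edge(y,xa,xb,th,zz):
    xs=np.arange(xa,xb+1);v=g[y,xa:xb+1]
    for i in range(len(v)-1):
        if v[i]<th<=v[i+1]: return xs[i]+(th-v[i])/(v[i+1]-v[i])
pts=[]
for y in range(227+21,227+30):
    x=edge(y,191+26,191+45,150,0)
    if x: pts.append((x,y))
pts=np.array(pts);print((((pts-[191,227])+.5)/sc).round().astype(int).tolist())
w=at(s,pts,zb+.002);print((w[:,:2]*1000).round(1).tolist())
E
```

```text
[[474, 287], [475, 300], [466, 313], [455, 327], [442, 340], [427, 353], [409, 367], [394, 380]]
[[577.8, 105.6], [575.0, 108.5], [573.6, 112.5], [572.6, 116.7], [571.9, 121.0], [571.3, 125.4], [571.2, 130.1], [570.8, 134.6]]
```

```bash
python3 - <<'E'
from h import *
from scipy.ndimage import map_coordinates
s=load('s2');g=cv2.cvtColor(s['pixels'],cv2.COLOR_RGB2GRAY).astype(float)
P0=np.array([.5733,.1214]);a=np.radians(-1.3);ex=np.array([np.cos(a),np.sin(a)]);ey=np.array([-ex[1],ex[0]])
# profiles across slot at top plane (fixture coords, mm)
X=np.arange(-24,30,2)
for Y in(-45,-35,-25,-20,-15):
    w=P0+np.outer(X,ex)/1e3+ey*Y/1e3; uv=proj(s,np.c_[w,np.full(len(X),.022)])
    print(Y,map_coordinates(g,uv.T[::-1],order=1).round().astype(int).tolist())
print(X.tolist())
# head profile across at yaw 95 in mid, plane zb+.002
k=np.radians(5.5);e=np.array([np.cos(k),np.sin(k)]);f=np.array([-e[1],e[0]]);X=np.arange(-16,17,2)
for Y in(-10,-5,0,5,10):
    w=np.array([.5756,.1244])+np.outer(X,e)/1e3+f*Y/1e3;uv=proj(s,np.c_[w,np.full(len(X),.063)]);print(Y,map_coordinates(g,uv.T[::-1],order=1).round().astype(int).tolist())
print(X.tolist())
E
```

```text
-45 [109, 113, 116, 119, 127, 141, 159, 175, 182, 182, 176, 172, 167, 163, 159, 158, 162, 173, 199, 220, 235, 240, 242, 242, 242, 242, 243]
-35 [80, 86, 93, 104, 123, 141, 155, 157, 156, 155, 156, 156, 155, 154, 153, 155, 162, 177, 201, 222, 235, 241, 242, 242, 243, 243, 243]
-25 [70, 71, 73, 77, 92, 116, 146, 162, 163, 157, 154, 154, 153, 152, 152, 155, 162, 176, 199, 220, 234, 241, 243, 243, 243, 243, 243]
-20 [71, 70, 70, 74, 88, 113, 135, 146, 153, 155, 154, 153, 153, 152, 152, 154, 161, 174, 200, 221, 235, 240, 241, 240, 240, 239, 235]
-15 [70, 69, 71, 76, 92, 115, 144, 162, 165, 158, 152, 151, 151, 152, 152, 153, 160, 173, 196, 216, 226, 227, 222, 215, 197, 188, 179]
[-24, -22, -20, -18, -16, -14, -12, -10, -8, -6, -4, -2, 0, 2, 4, 6, 8, 10, 12, 14, 16, 18, 20, 22, 24, 26, 28]
-10 [243, 243, 243, 240, 228, 199, 147, 103, 77, 70, 71, 79, 98, 113, 124, 130, 131]
-5 [243, 243, 242, 238, 220, 183, 132, 94, 75, 71, 80, 86, 92, 95, 101, 114, 146]
0 [243, 243, 241, 236, 217, 174, 126, 89, 81, 83, 87, 87, 90, 98, 123, 164, 208]
5 [243, 243, 240, 234, 217, 176, 134, 105, 100, 103, 105, 108, 112, 120, 136, 163, 191]
10 [243, 243, 242, 236, 221, 185, 140, 115, 105, 103, 104, 104, 105, 117, 141, 174, 206]
[-16, -14, -12, -10, -8, -6, -4, -2, 0, 2, 4, 6, 8, 10, 12, 14, 16]
```

```bash
python3 go.py 0.5725 0.1234 0.1 131.8
```

```text
t 5.2 pos [0.5755 0.1245 0.1326] psi 138.33 tilt 0.18 j [0.21 0.49 0.04 1.12 0.   0.94] F [ 0.4 -0.6 -2.6] T [-0.04 -0.03 -0.02] w 0.0241 g 60.1
shift [ 0.0031 -0.0058  0.0652] turn [0.0008 0.0005 0.0363]
```

```bash
python3 -m pendant '[0.003,-0.006,0.02,0,0,0.036,0, 0.003,-0.006,0.05,0,0,0.036,0, 0.003,-0.006,0.065,0,0,0.036,0, 0.003,-0.006,0.065,0,0,0.036,0, 0.003,-0.006,0.065,0,0,0.036,0, 0.003,-0.006,0.065,0,0,0.036,0, 0.003,-0.006,0.065,0,0,0.036,0, 0.003,-0.006,0.065,0,0,0.036,0, 0.003,-0.006,0.065,0,0,0.036,0, 0.003,-0.006,0.065,0,0,0.036,0]';  python3 go.py 0.5725 0.1234 0.076 131.8
```

```text
clock: 6.03
eef_pos: [0.5715, 0.1232, 0.0988]
tool_rot: [0.408, 0.913, 0.0, 0.0]
ft_force: [0.1, 0.9, -2.2]
grip_width: 0.0239
grasp_force: 60.1
t 6.03 pos [0.5715 0.1232 0.0988] psi 131.87 tilt 0.04 j [ 0.21  0.51 -0.02  1.04 -0.    1.05] F [ 0.1  0.9 -2.2] T [-0.04 -0.01 -0.03] w 0.0239 g 60.1
shift [-0.001   0.0017  0.0456] turn [0.0002 0.0001 0.0004]
```

```bash
python3 -m pendant '[-0.001,0.002,0.006,0,0,0,0, -0.001,0.002,0.01,0,0,0,0, -0.001,0.002,0.014,0,0,0,0, -0.001,0.002,0.018,0,0,0,0, -0.001,0.002,0.022,0,0,0,0, -0.001,0.002,0.026,0,0,0,0, -0.001,0.002,0.026,0,0,0,0, -0.001,0.002,0.026,0,0,0,0, -0.001,0.002,0.026,0,0,0,0, -0.001,0.002,0.026,0,0,0,0]';  python3 go.py 0.5725 0.1234 0.076 131.8
```

```text
clock: 6.87
eef_pos: [0.5725, 0.1235, 0.0856]
tool_rot: [0.408, 0.913, 0.0, 0.0]
ft_force: [0.2, 0.8, -1.9]
grip_width: 0.0243
grasp_force: 60.1
t 6.87 pos [0.5725 0.1235 0.0856] psi 131.87 tilt 0.02 j [ 0.21  0.53 -0.03  1.01  0.    1.05] F [ 0.2  0.8 -1.9] T [-0.03  0.03  0.  ] w 0.0243 g 60.1
shift [-0.0001 -0.0001  0.0192] turn [0.0001 0.     0.0004]
```

```bash
python3 -m pendant '[0,0,0.006,0,0,0,0, 0,0,0.012,0,0,0,0, 0,0,0.018,0,0,0,0, 0,0,0.018,0,0,0,0, 0,0,0.018,0,0,0,0, 0,0,0.018,0,0,0,0, 0,0,0.018,0,0,0,0, 0,0,0.018,0,0,0,0, 0,0,0.018,0,0,0,0, 0,0,0.018,0,0,0,0]';  python3 go.py 0.5733 0.1234 0.076 40
```

```text
clock: 7.7
eef_pos: [0.5723, 0.1235, 0.0764]
tool_rot: [0.408, 0.913, -0.0, -0.0]
ft_force: [0.2, 0.5, -2.1]
grip_width: 0.0241
grasp_force: 60.1
t 7.7 pos [0.5723 0.1235 0.0764] psi 131.87 tilt 0.01 j [ 0.21  0.54 -0.04  0.99  0.    1.05] F [ 0.2  0.5 -2.1] T [ 0.03 -0.02 -0.01] w 0.0241 g 60.1
shift [-0.0014  0.0013  0.0008] turn [-0.     -0.      0.5104]
```

```bash
python3 -m pendant '[0,0,0,0,0,0.03,0, 0,0,0,0,0,0.06,0, 0,0,0,0,0,0.09,0, 0,0,0,0,0,0.12,0, 0,0,0,0,0,0.15,0, 0,0,0,0,0,0.18,0, 0,0,0,0,0,0.21,0, 0,0,0,0,0,0.24,0, 0,0,0,0,0,0.255,0, 0,0,0,0,0,0.255,0]';  python3 go.py; python3 -m pendant '[0,0,0,0,0,0.03,0, 0,0,0,0,0,0.06,0, 0,0,0,0,0,0.09,0, 0,0,0,0,0,0.12,0, 0,0,0,0,0,0.15,0, 0,0,0,0,0,0.18,0, 0,0,0,0,0,0.21,0, 0,0,0,0,0,0.24,0, 0,0,0,0,0,0.255,0, 0,0,0,0,0,0.255,0]';  python3 go.py
```

```text
clock: 8.53
eef_pos: [0.5723, 0.1234, 0.0764]
tool_rot: [0.732, 0.682, -0.0, -0.0]
ft_force: [-0.2, 0.1, -2.9]
grip_width: 0.0241
grasp_force: 60.1
t 8.53 pos [0.5723 0.1234 0.0764] psi 85.93 tilt 0.0 j [ 0.21  0.54 -0.04  0.99  0.    1.85] F [-0.2  0.1 -2.9] T [-0.01  0.04  0.02] w 0.0241 g 60.1
clock: 9.37
eef_pos: [0.5729, 0.1233, 0.0766]
tool_rot: [0.939, 0.343, 0.0, 0.0]
ft_force: [1.1, -1.1, -1.9]
grip_width: 0.0242
grasp_force: 59.9
t 9.37 pos [0.5729 0.1233 0.0766] psi 40.09 tilt 0.06 j [ 0.21  0.54 -0.04  0.99 -0.    2.65] F [ 1.1 -1.1 -1.9] T [-0.09 -0.22  0.04] w 0.0242 g 59.9
```

```bash
python3 -m pendant '[0,0,0,0,0,0,0.5, 0,0,0,0,0,0,1, 0,0,0,0,0,0,1, 0,0,0,0,0,0,1, 0,0,-0.03,0,0,0,1, 0,0,-0.1,0,0,0,1, 0,0,-0.18,0,0,0,1, 0,0,-0.26,0,0,0,1, 0,0,-0.34,0,0,0,1, 0,0,-0.4,0,0,0,1]';  python3 go.py 0.45 -0.12 0.3 100; python3 - <<'E'
from h import *
c=snap('top','t2');s=snap('scene','s3')
cv2.imwrite('pics/s3c.png',cv2.resize(s['pixels'][215:290,170:270,::-1],(800,600),interpolation=cv2.INTER_CUBIC))
E
```

```text
clock: 10.2
eef_pos: [0.5728, 0.1236, 0.2806]
tool_rot: [0.939, 0.343, 0.002, 0.0]
ft_force: [0.3, -0.0, 0.4]
grip_width: 0.0854
grasp_force: 0.0
t 10.2 pos [0.5728 0.1236 0.2806] psi 40.11 tilt 0.25 j [0.21 0.4  0.3  1.46 0.   2.65] F [ 0.3 -0.   0.4] T [-0.03 -0.02 -0.05] w 0.0854 g 0.0
shift [-0.5016  0.2145 -0.0403] turn [ 0.0012 -0.0008 -0.3327]
```

View pics/s3c.png

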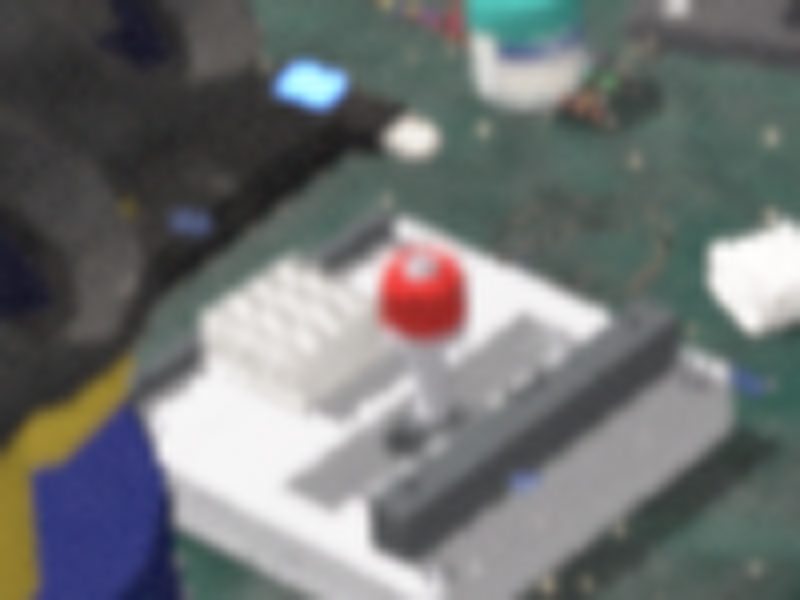

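```bash
python3 -m pendant '[-0.08,0.035,-0.02,0,0,-0.035,1, -0.16,0.07,-0.04,0,0,-0.07,1, -0.24,0.105,-0.06,0,0,-0.105,1, -0.32,0.14,-0.08,0,0,-0.14,1, -0.4,0.17,-0.1,0,0,-0.18,1, -0.5,0.214,-0.1,0,0,-0.22,1, -0.5,0.214,-0.1,0,0,-0.26,1, -0.5,0.214,-0.1,0,0,-0.3,1, -0.5,0.214,-0.1,0,0,-0.333,1, -0.5,0.214,-0.1,0,0,-0.333,1]';  python3 go.py 0.512 -0.355 0.28 157; python3 - <<'E'
from h import *
s=load('s3')
def red(c):
    h=cv2.cvtColor(c['pixels'],cv2.COLOR_RGB2HSV); return (((h[...,0]<8)|(h[...,0]>172))&(h[...,1]>150)&(h[...,2]>90)).astype(np.uint8)
c=snap('top','t3');c2=snap('scene','s4')
for n,x,(xa,ya,xb,yb) in(('t',c,(150,170,280,280)),('s',c2,(180,215,270,290))):
    m=np.zeros((420,560),np.uint8);m[ya:yb,xa:xb]=red(x)[ya:yb,xa:xb];_,l,st,ce=cv2.connectedComponentsWithStats(m)
    i=1+np.argmax(st[1:,4]) if len(st)>1 else 0;print(n,st[i],ce[i]);x['p']=ce[i]
print('top at .066',at(c,c['p'],.066))
o1,d1=ray(c,c['p']);o2,d2=ray(c2,c2['p']);d1=d1[0];d2=d2[0]
t=np.linalg.lstsq(np.c_[d1,-d2],o2-o1,rcond=None)[0];print((o1+t[0]*d1+o2+t[1]*d2)/2,o1+t[0]*d1-o2-t[1]*d2)
E
```

```text
clock: 11.13
eef_pos: [0.4493, -0.1201, 0.3261]
tool_rot: [0.642, 0.766, -0.0, -0.0]
ft_force: [-0.6, -0.0, 0.3]
grip_width: 0.0853
grasp_force: 0.0
t 11.13 pos [ 0.4493 -0.1201  0.3261] psi 100.07 tilt 0.02 j [-0.26  0.15  0.07  1.49  0.    1.13] F [-0.6 -0.   0.3] T [0.02 0.03 0.02] w 0.0853 g 0.0
shift [-0.4844  0.0414  0.0921] turn [-0.000e+00 -1.000e-04 -3.163e-01]
t [193 213   8   8  39] [196.71794872 216.79487179]
s [218 248   9   9  55] [222.36363636 252.32727273]
top at .066 [[0.57164059 0.12239286 0.066     ]]
[0.57295467 0.12340109 0.06192611] [-0.00080363 -0.00053158 -0.00026802]
```

```bash
python3 -m pendant '[-0.08,0.005,0,0,0,-0.035,1, -0.16,0.01,0,0,0,-0.07,1, -0.24,0.02,0,0,0,-0.105,1, -0.32,0.03,0.02,0,0,-0.14,1, -0.4,0.04,0.05,0,0,-0.18,1, -0.484,0.041,0.09,0,0,-0.22,1, -0.484,0.041,0.16,0,0,-0.26,1, -0.484,0.041,0.24,0,0,-0.3,1, -0.484,0.041,0.32,0,0,-0.316,1, -0.484,0.041,0.4,0,0,-0.316,1]';  python3 go.py 0.512 -0.355 0.06 157
```

```text
clock: 12.07
eef_pos: [0.5124, -0.3537, 0.124]
tool_rot: [0.2, 0.98, 0.0, -0.0]
ft_force: [0.2, -0.3, -0.1]
grip_width: 0.0852
grasp_force: 0.0
t 12.07 pos [ 0.5124 -0.3537  0.124 ] psi 156.88 tilt 0.02 j [-0.6   0.56  0.14  1.15  0.   -0.2 ] F [ 0.2 -0.3 -0.1] T [ 0.05 -0.01  0.03] w 0.0852 g 0.0
shift [-0.0004 -0.0027  0.128 ] turn [ 0.0001 -0.0001 -0.0006]
```

```bash
python3 -m pendant '[0,-0.003,0.07,0,0,0,1, 0,-0.003,0.13,0,0,0,1, 0,-0.003,0.17,0,0,0,1, 0,-0.003,0.19,0,0,0,1, 0,-0.003,0.202,0,0,0,1, 0,-0.003,0.202,0,0,0,1, 0,-0.003,0.202,0,0,0,0.8, 0,-0.003,0.202,0,0,0,0.7, 0,-0.003,0.202,0,0,0,0.5, 0,-0.003,0.202,0,0,0,0]';  python3 go.py;python3 -m pendant '[0,0,0,0,0,0,0, 0,0,0,0,0,0,0, 0,0,0,0,0,0,0, 0,0,0,0,0,0,0, 0,0,0,0,0,0,0, 0,0,0,0,0,0,0, 0,0,0,0,0,0,0, 0,0,0,0,0,0,0, 0,0,0,0,0,0,0, 0,0,0,0,0,0,0]'; python3 go.py
```

```text
clock: 12.9
eef_pos: [0.5132, -0.3564, 0.0281]
tool_rot: [0.2, 0.98, -0.001, 0.002]
ft_force: [-0.3, 0.9, 5.2]
grip_width: 0.0533
grasp_force: 63.5
t 12.9 pos [ 0.5132 -0.3564  0.0281] psi 156.89 tilt 0.27 j [-0.61  0.66  0.03  0.94  0.   -0.2 ] F [-0.3  0.9  5.2] T [ 0.14  0.06 -0.07] w 0.0533 g 63.5
clock: 13.73
eef_pos: [0.5132, -0.3565, 0.0281]
tool_rot: [0.2, 0.98, -0.001, 0.002]
ft_force: [0.2, 0.5, 6.5]
grip_width: 0.0532
grasp_force: 63.5
t 13.73 pos [ 0.5132 -0.3565  0.0281] psi 156.88 tilt 0.28 j [-0.61  0.66  0.03  0.94  0.   -0.2 ] F [0.2 0.5 6.5] T [0.18 0.03 0.02] w 0.0532 g 63.5
```

```bash
python3 -m pendant '[0,0,-0.03,0,0,0,0, 0,0,-0.1,0,0,0,0, 0,0,-0.18,0,0,0,0, 0,0,-0.26,0,0,0,0, 0,0,-0.34,0,0,0,0, 0,0,-0.42,0,0,0,0, 0,0,-0.5,0,0,0,0, 0,0,-0.58,0,0,0,0, 0,0,-0.62,0,0,0,0, 0,0,-0.62,0,0,0,0]'; python3 go.py 0.45 -0.12 0.335 168; python3 - <<'E'
from h import *
P0=np.array([.5728,.1233]);a=np.radians(-1.3);print('tcp at opening pos',P0-np.array([np.cos(a),np.sin(a)])*.0151)
E
```

```text
clock: 14.57
eef_pos: [0.5129, -0.3566, 0.3431]
tool_rot: [0.2, 0.98, -0.003, 0.006]
ft_force: [0.1, 0.2, -0.6]
grip_width: 0.0534
grasp_force: 63.7
t 14.57 pos [ 0.5129 -0.3566  0.3431] psi 156.88 tilt 0.74 j [-0.61  0.49  0.59  1.66 -0.   -0.2 ] F [ 0.1  0.2 -0.6] T [-0.01  0.03 -0.04] w 0.0534 g 63.7
shift [0.3018 0.3857 0.0113] turn [-0.0012  0.0039 -0.0618]
tcp at opening pos [0.55770389 0.12364258]
```

```bash
python3 -m pendant '[0.06,0.05,0,0,0,-0.01,0, 0.11,0.12,0,0,0,-0.02,0, 0.16,0.19,0.01,0,0,-0.03,0, 0.21,0.26,0.01,0,0,-0.04,0, 0.26,0.33,0.01,0,0,-0.05,0, 0.3,0.386,0.01,0,0,-0.062,0, 0.3,0.386,0.01,0,0,-0.062,0, 0.3,0.386,0.01,0,0,-0.062,0, 0.3,0.386,0.01,0,0,-0.062,0, 0.3,0.386,0.01,0,0,-0.062,0]'; python3 go.py 0.5577 0.1236 0.2 178.7; python3 - <<'E'
from h import *
c=snap('top','t4');s=snap('scene','s5')
h=cv2.cvtColor(s['pixels'],cv2.COLOR_RGB2HSV);m=((abs(h[...,0].astype(int)-108)<12)&(h[...,1]>130)&(h[...,2]>70)).astype(np.uint8)
_,l,st,ce=cv2.connectedComponentsWithStats(m)
print([(st[i].tolist()) for i in range(1,len(st)) if st[i,4]>150],proj(s,bot.get_obs()['eef_pos'][None]-[[0,0,.025]]))
E
```

```text
clock: 15.4
eef_pos: [0.4494, -0.1199, 0.33]
tool_rot: [0.105, 0.994, -0.0, -0.0]
ft_force: [-0.8, -0.0, -1.9]
grip_width: 0.0535
grasp_force: 63.8
t 15.4 pos [ 0.4494 -0.1199  0.33  ] psi 167.98 tilt 0.03 j [-0.26  0.15  0.08  1.5  -0.   -0.05] F [-0.8 -0.  -1.9] T [ 0.05 -0.03 -0.02] w 0.0535 g 63.8
shift [-0.1104  0.5216  0.2597] turn [-0.0001 -0.0002 -0.0596]
[[320, 124, 32, 20, 351], [222, 168, 17, 16, 151], [126, 241, 22, 15, 164], [111, 267, 80, 63, 1277]] [[325.60281513 132.55804194]]
```

```bash
python3 -m pendant '[-0.02,0.08,0,0,0,-0.01,0, -0.04,0.16,0,0,0,-0.02,0, -0.06,0.24,0,0,0,-0.03,0, -0.08,0.32,0,0,0,-0.04,0, -0.09,0.4,0,0,0,-0.05,0, -0.1,0.48,0.05,0,0,-0.06,0, -0.11,0.522,0.13,0,0,-0.06,0, -0.11,0.522,0.2,0,0,-0.06,0, -0.11,0.522,0.26,0,0,-0.06,0, -0.11,0.522,0.26,0,0,-0.06,0]'; python3 go.py 0.5577 0.1236 0.12 178.7; python3 - <<'E'
from h import *
c=snap('top','t5');s=snap('scene','s6');a=bot.get_obs()['eef_pos']
for n,x in(('t',c),('s',s)):
    h=cv2.cvtColor(x['pixels'],cv2.COLOR_RGB2HSV);m=((abs(h[...,0].astype(int)-108)<12)&(h[...,1]>130)&(h[...,2]>70)).astype(np.uint8)
    k=np.radians(-1.3);q=np.array([[dx*np.cos(k)-dy*np.sin(k),dx*np.sin(k)+dy*np.cos(k),z] for dx,dy,z in((61,28,-17),(61,-28,-17),(-59,28,-17),(-59,-28,-17))])/1e3
    p=proj(x,a+q);print(n,'pred',p.round(1).tolist())
    x0,y0=(p.min(0)-8).astype(int);x1,y1=(p.max(0)+8).astype(int);mm=m[y0:y1,x0:x1]
    cs=cv2.findContours(mm,0,2)[0];cn=np.vstack([k for k in cs if cv2.contourArea(k)>10])+[x0,y0];hull=cv2.convexHull(cn)
    print(cv2.approxPolyDP(hull,2.5,True).reshape(-1,2).tolist())
    if n=='t':print(cv2.minAreaRect((at(x,cn.reshape(-1,2),a[2]-.017)[:,:2]*1000).astype(np.float32)))
E
```

```text
clock: 16.33
eef_pos: [0.5528, 0.1235, 0.1916]
tool_rot: [0.01, 1.0, -0.002, -0.008]
ft_force: [-1.6, 0.3, -3.8]
grip_width: 0.0533
grasp_force: 64.0
t 16.33 pos [0.5528 0.1235 0.1916] psi 178.82 tilt 0.95 j [ 0.22  0.42  0.09  1.26 -0.    0.24] F [-1.6  0.3 -3.8] T [-0.07  0.13  0.02] w 0.0533 g 64.0
shift [-0.012   0.001   0.1431] turn [-0.0013 -0.0051  0.0007]
t pred [[180.5, 188.8], [201.9, 190.3], [175.1, 234.2], [196.9, 235.8]]
[[201, 196], [197, 236], [188, 236], [184, 217], [195, 199]]
((548.146728515625, 114.40471649169922), (39.9918212890625, 107.91573333740234), 89.22784423828125)
s pred [[194.8, 207.3], [212.4, 197.1], [235.2, 224.4], [252.4, 213.0]]
[[251, 217], [233, 228], [201, 212], [221, 202]]
```

```bash
python3 -m pendant '[-0.003,0.001,0.05,0,0,0,0, -0.003,0.001,0.1,0,0,0,0, -0.003,0.001,0.14,0,0,0,0, -0.003,0.001,0.14,0,0,0,0, -0.003,0.001,0.14,0,0,0,0, -0.003,0.001,0.14,0,0,0,0, -0.003,0.001,0.14,0,0,0,0, -0.003,0.001,0.14,0,0,0,0, -0.003,0.001,0.14,0,0,0,0, -0.003,0.001,0.14,0,0,0,0]'; python3 go.py 0.5577 0.1236 0.071 178.7; python3 - <<'E'
from h import *
c=snap('top','t6');s=snap('scene','s7');a=bot.get_obs()['eef_pos']
# heel end corners in scene: bottom underside corners + toe white end
x=s;h=cv2.cvtColor(x['pixels'],cv2.COLOR_RGB2HSV);m=((abs(h[...,0].astype(int)-108)<12)&(h[...,1]>130)&(h[...,2]>70)).astype(np.uint8)
k=np.radians(-1.3);q=np.array([[dx*np.cos(k)-dy*np.sin(k),dx*np.sin(k)+dy*np.cos(k),z] for dx,dy,z in((48,28,-17),(48,28,-28),(-59,28,-17),(-59,-28,-17),(-59,28,-28),(-59,-28,-28))])/1e3
p=proj(x,a+q);print('pred',p.round(1).tolist())
x0,y0=(p.min(0)-8).astype(int);x1,y1=(p.max(0)+8).astype(int)
cs=cv2.findContours(m[y0:y1,x0:x1],0,2)[0];cn=np.vstack([k for k in cs if cv2.contourArea(k)>10])+[x0,y0]
print(cv2.approxPolyDP(cv2.convexHull(cn),1.5,True).reshape(-1,2).tolist())
# lower left long edge slope
e=cn.reshape(-1,2);xs=range(int(p[0,0])+3,int(p[2,0])-3,4);print([(int(X),int(e[e[:,0]==X][:,1].max())) for X in xs if (e[:,0]==X).any()])
print('pred low edge',p[1],p[4])
E
```

```text
clock: 17.27
eef_pos: [0.5592, 0.1255, 0.1314]
tool_rot: [0.01, 1.0, 0.0, 0.001]
ft_force: [0.3, 0.5, -1.9]
grip_width: 0.0537
grasp_force: 64.0
t 17.27 pos [0.5592 0.1255 0.1314] psi 178.86 tilt 0.09 j [ 0.22  0.46 -0.01  1.1   0.    0.24] F [ 0.3  0.5 -1.9] T [0.02 0.08 0.04] w 0.0537 g 64.0
shift [ 0.0031 -0.0038  0.1207] turn [0.0001 0.0005 0.0009]
pred [[200.9, 234.9], [201.4, 238.9], [236.1, 251.1], [252.8, 239.2], [236.5, 255.2], [253.0, 243.2]]
[[250, 242], [234, 252], [197, 236], [197, 233], [220, 226], [248, 238]]
[(203, 239), (207, 240), (219, 226), (223, 232), (227, 249), (231, 250)]
pred low edge [201.4161922  238.92185727] [236.45372668 255.17612604]
```

```bash
python3 -m pendant '[0.003,-0.004,0,0,0,0,0, 0.003,-0.004,0.015,0,0,0,0, 0.003,-0.004,0.03,0,0,0,0, 0.003,-0.004,0.045,0,0,0,0, 0.003,-0.004,0.06,0,0,0,0, 0.003,-0.004,0.075,0,0,0,0, 0.003,-0.004,0.085,0,0,0,0, 0.003,-0.004,0.085,0,0,0,0, 0.003,-0.004,0.085,0,0,0,0, 0.003,-0.004,0.085,0,0,0,0]'; python3 go.py 0.5577 0.1236 0.07 178.7
```

```text
clock: 18.2
eef_pos: [0.5575, 0.1234, 0.0881]
tool_rot: [0.01, 1.0, 0.0, 0.0]
ft_force: [0.9, -0.2, -1.2]
grip_width: 0.0533
grasp_force: 64.0
t 18.2 pos [0.5575 0.1234 0.0881] psi 178.85 tilt 0.03 j [ 0.22  0.5  -0.07  1.    0.    0.24] F [ 0.9 -0.2 -1.2] T [ 0.01 -0.08 -0.03] w 0.0533 g 64.0
shift [-0.0004  0.0004  0.0363] turn [0.     0.0001 0.0008]
```

```bash
python3 -m pendant '[0,0,0.008,0,0,0,0, 0,0,0.016,0,0,0,0, 0,0,0.022,0,0,0,0, 0,0,0.026,0,0,0,0, 0,0,0.03,0,0,0,0, 0,0,0.034,0,0,0,0, 0,0,0.034,0,0,0,0, 0,0,0.034,0,0,0,0, 0,0,0.034,0,0,0,0, 0,0,0.034,0,0,0,0]'; python3 go.py 0.5577 0.1236 0.07 178.7
```

```text
clock: 19.03
eef_pos: [0.5573, 0.1234, 0.0711]
tool_rot: [0.01, 1.0, 0.0, 0.0]
ft_force: [-1.2, 0.4, -1.9]
grip_width: 0.0534
grasp_force: 64.0
t 19.03 pos [0.5573 0.1234 0.0711] psi 178.85 tilt 0.02 j [ 0.22  0.52 -0.09  0.96  0.    0.24] F [-1.2  0.4 -1.9] T [-0.05  0.03  0.05] w 0.0534 g 64.0
shift [-0.0007  0.0004  0.0022] turn [0.     0.0001 0.0009]
```

Not yet touching; a little further.

```bash
python3 -m pendant '[0,0,0.002,0,0,0,0, 0,0,0.004,0,0,0,0, 0,0,0.004,0,0,0,0, 0,0,0.006,0,0,0,0, 0,0,0.006,0,0,0,0, 0,0,0.006,0,0,0,0, 0,0,0.006,0,0,0,0, 0,0,0.006,0,0,0,0, 0,0,0.006,0,0,0,0, 0,0,0.006,0,0,0,0]'; python3 go.py 0.5577 0.1236 0.07 178.7
```

```text
clock: 19.87
eef_pos: [0.5574, 0.1234, 0.0696]
tool_rot: [0.01, 1.0, 0.0, 0.001]
ft_force: [-3.9, -0.5, 9.0]
grip_width: 0.0531
grasp_force: 65.2
t 19.87 pos [0.5574 0.1234 0.0696] psi 178.85 tilt 0.08 j [ 0.22  0.52 -0.09  0.96 -0.    0.24] F [-3.9 -0.5  9. ] T [-0.15  0.65  0.02] w 0.0531 g 65.2
shift [-0.0006  0.0004 -0.0009] turn [0.0001 0.0004 0.0008]
```

```bash
python3 -m pendant '[0,0,0,0,0,0,0.8, 0,0,0,0,0,0,0.8, 0,0,0,0,0,0,0.8, 0,0,0,0,0,0,0.8, 0,0,0,0,0,0,0.8, 0,0,0,0,0,0,0.8, 0,0,0,0,0,0,0, 0,0,0,0,0,0,0, 0,0,0,0,0,0,0, 0,0,0,0,0,0,0]'; python3 go.py 0.5847 0.1234 0.07 178.7;python3 - <<'E'
from h import *
s=snap('scene','s8');a=bot.get_obs()['eef_pos']
x=s;h=cv2.cvtColor(x['pixels'],cv2.COLOR_RGB2HSV);m=((abs(h[...,0].astype(int)-108)<12)&(h[...,1]>130)&(h[...,2]>70)).astype(np.uint8)
k=np.radians(-1.3);b=np.array([a[0],a[1],.0415]);q=np.array([[dx*np.cos(k)-dy*np.sin(k),dx*np.sin(k)+dy*np.cos(k),z] for dx,dy,z in((48,28,11),(48,28,0),(-59,28,11),(-59,-28,11),(-59,28,0),(-59,-28,0))])/1e3
p=proj(x,b+q);print('pred',p.round(1).tolist())
x0,y0=(p.min(0)-8).astype(int);x1,y1=(p.max(0)+8).astype(int)
cs=cv2.findContours(m[y0:y1,x0:x1],0,2)[0];cn=np.vstack([k for k in cs if cv2.contourArea(k)>10])+[x0,y0]
print(cv2.approxPolyDP(cv2.convexHull(cn),1.5,True).reshape(-1,2).tolist())
E
```

```text
clock: 20.7
eef_pos: [0.5575, 0.1234, 0.0684]
tool_rot: [0.01, 1.0, 0.0, 0.0]
ft_force: [0.0, 0.4, 3.4]
grip_width: 0.0534
grasp_force: 63.7
t 20.7 pos [0.5575 0.1234 0.0684] psi 178.85 tilt 0.04 j [ 0.22  0.52 -0.09  0.95  0.    0.24] F [0.  0.4 3.4] T [0.01 0.18 0.  ] w 0.0534 g 63.7
shift [-0.0545  0.001  -0.0031] turn [0.0001 0.0002 0.0009]
pred [[204.6, 256.5], [205.0, 260.3], [239.0, 273.3], [255.1, 261.0], [239.3, 277.1], [255.3, 264.8]]
[[252, 263], [236, 274], [201, 256], [233, 251], [251, 260]]
```

```bash
python3 -m pendant '[-0.006,0,-0.001,0,0,0,0, -0.012,0,-0.001,0,0,0,0, -0.018,0,-0.001,0,0,0,0, -0.024,0,-0.001,0,0,0,0, -0.03,0,-0.001,0,0,0,0, -0.036,0,-0.001,0,0,0,0, -0.04,0,-0.001,0,0,0,0, -0.04,0,-0.001,0,0,0,0, -0.04,0,-0.001,0,0,0,0, -0.04,0,-0.001,0,0,0,0]'; python3 go.py 0.5847 0.1234 0.07 178.7
```

```text
clock: 21.58
eef_pos: [0.5769, 0.1229, 0.0684]
tool_rot: [0.01, 1.0, -0.0, -0.0]
ft_force: [-2.9, -0.4, 5.6]
grip_width: 0.0538
grasp_force: 63.8
t 21.58 pos [0.5769 0.1229 0.0684] psi 178.85 tilt 0.05 j [ 0.21  0.56 -0.03  0.98  0.    0.23] F [-2.9 -0.4  5.6] T [0.06 0.71 0.01] w 0.0538 g 63.8
shift [-0.0155  0.0013 -0.0032] turn [-0.     -0.0003  0.0008]
```

```bash
python3 -m pendant '[-0.003,0,0,0,0,0,0, -0.006,0,0,0,0,0,0, -0.009,0,0,0,0,0,0, -0.012,0,0,0,0,0,0, -0.014,0,0,0,0,0,0, -0.014,0,0,0,0,0,0, -0.014,0,0,0,0,0,0, -0.014,0,0,0,0,0,0, -0.014,0,0,0,0,0,0, -0.014,0,0,0,0,0,0]'; python3 go.py; python3 - <<'E'
from h import *
c=snap('top','t9');s=snap('scene','s9')
for n,x in(('t',c),('s',s)):
    h=cv2.cvtColor(x['pixels'],cv2.COLOR_RGB2HSV)
    mb=((abs(h[...,0].astype(int)-108)<12)&(h[...,1]>130)&(h[...,2]>70)).astype(np.uint8);mr=(((h[...,0]<8)|(h[...,0]>172))&(h[...,1]>150)&(h[...,2]>90)).astype(np.uint8)
    for nm,m in(('b',mb),('r',mr)):
        _,l,st,ce=cv2.connectedComponentsWithStats(m[180:290,160:300]);print(n,nm,[(st[i].tolist(),ce[i].round(1).tolist()) for i in range(1,len(st)) if st[i,4]>15])
E
```

```text
clock: 22.42
eef_pos: [0.5838, 0.1228, 0.0684]
tool_rot: [0.01, 1.0, -0.0, -0.0]
ft_force: [-3.5, 0.7, 4.8]
grip_width: 0.0536
grasp_force: 63.9
t 22.42 pos [0.5838 0.1228 0.0684] psi 178.86 tilt 0.06 j [ 0.21  0.57 -0.01  0.99  0.    0.23] F [-3.5  0.7  4.8] T [0.06 0.72 0.04] w 0.0536 g 63.9
t b [([44, 14, 6, 10, 26], [46.7, 19.8]), ([36, 35, 11, 20, 143], [41.9, 45.8])]
t r [([35, 35, 6, 6, 21], [38.1, 38.1])]
s b [([53, 64, 5, 5, 20], [54.8, 66.0]), ([32, 70, 13, 9, 48], [39.2, 73.8]), ([55, 71, 30, 21, 304], [69.9, 81.6]), ([15, 87, 16, 23, 270], [22.7, 99.7])]
s r [([58, 66, 10, 11, 71], [62.9, 71.6])]
```

```bash
python3 -m pendant '[0,0,0,0,0,0,0.9, 0,0,0,0,0,0,0.9, 0,0,0,0,0,0,0.9, 0,0,0,0,0,0,0.9, 0,0,-0.03,0,0,0,0.9, 0,0,-0.1,0,0,0,1, -0.0,0,-0.18,0,0,0,1, 0,0,-0.26,0,0,0,1, 0,0,-0.3,0,0,0,1, 0,0,-0.3,0,0,0,1]'
python3 -m pendant '[0.08,0,-0.02,0,0,0,1, 0.16,0,-0.02,0,0,0,1, 0.24,0,-0.02,0,0,0,1, 0.3,0,-0.02,0,0,0,1, 0.3,0,-0.02,0,0,0,1, 0.3,0,-0.02,0,0,0,1, 0.3,0,-0.02,0,0,0,1, 0.3,0,-0.02,0,0,0,1, 0.3,0,-0.02,0,0,0,1, 0.3,0,-0.02,0,0,0,1]'
python3 go.py
cat > meas.py <<'E'
from h import *
import sys
c=snap('top',sys.argv[1]);s=snap('scene',sys.argv[2])
def masks(x):
    h=cv2.cvtColor(x['pixels'],cv2.COLOR_RGB2HSV)
    return ((abs(h[...,0].astype(int)-108)<12)&(h[...,1]>110)&(h[...,2]>70)).astype(np.uint8),(((h[...,0]<8)|(h[...,0]>172))&(h[...,1]>150)&(h[...,2]>90)).astype(np.uint8)
def big(m,b):
    xa,ya,xb,yb=b;z=np.zeros_like(m);z[ya:yb,xa:xb]=m[ya:yb,xa:xb];_,l,st,ce=cv2.connectedComponentsWithStats(z);i=1+np.argmax(st[1:,4]);return l==i,ce[i],st[i]
b,r=masks(c);_,ct,st=big(r,(160,180,240,260));mb,cb,sb=big(b,(160,180,240,260));print(st,sb)
b2,r2=masks(s);_,cs,_=big(r2,(180,215,270,290))
o1,d1=ray(c,ct);o2,d2=ray(s,cs);d1=d1[0];d2=d2[0];t=np.linalg.lstsq(np.c_[d1,-d2],o2-o1,rcond=None)[0];nut=(o1+t[0]*d1+o2+t[1]*d2)/2;print('nut tri',nut.round(4),'top@.065',at(c,ct,.065).round(4))
ys,xs=np.nonzero(mb);w=at(c,np.c_[xs,ys],.050)[:,:2]*1000;cn=w.astype(np.float32);print('strap blue top',cv2.minAreaRect(cn))
P0=np.array([573.3,121.4]);a=np.radians(-1.3);R2=np.array([[np.cos(a),np.sin(a)],[-np.sin(a),np.cos(a)]])
f=(w-P0)@R2.T;print('fixture x/y range (2%)',np.percentile(f,[1,99],axis=0).round(1).tolist(),'nut fix',(R2@(nut[:2]*1000-P0)).round(1))
b2m,_,sb2=big(b2,(170,215,280,290));ys,xs=np.nonzero(b2m);f2=(at(s,np.c_[xs,ys],.05)[:,:2]*1000-P0)@R2.T;print('scene',sb2,np.percentile(f2,[1,99],axis=0).round(1).tolist())
E
python3 meas.py t10 s10
```

```text
clock: 23.35
eef_pos: [0.5876, 0.1234, 0.2252]
tool_rot: [0.01, 1.0, 0.001, 0.006]
ft_force: [0.4, 0.9, 0.7]
grip_width: 0.0857
grasp_force: 0.0
clock: 24.18
eef_pos: [0.4352, 0.1258, 0.2282]
tool_rot: [0.01, 1.0, -0.0, -0.0]
ft_force: [0.5, -0.2, 0.1]
grip_width: 0.085
grasp_force: 0.0
t 24.18 pos [0.4352 0.1258 0.2282] psi 178.82 tilt 0.01 j [ 0.28  0.16 -0.17  1.24 -0.    0.3 ] F [ 0.5 -0.2  0.1] T [ 0.02 -0.02 -0.03] w 0.085 g 0.0
[193 213   8   8  39] [186 192  24  43 512]
nut tri [0.5728 0.1232 0.0626] top@.065 [[0.5719 0.1226 0.065 ]]
strap blue top ((586.0504150390625, 123.40241241455078), (56.49563980102539, 121.77267456054688), 89.28907775878906)
fixture x/y range (2%) [[-47.2, -25.7], [67.9, 29.4]] nut fix [-0.6  1.8]
scene [192 240  53  32 506] [[-50.7, -26.4], [73.3, 35.6]]
```

```bash
python3 go.py 0.5723 0.123 0.16 -151
```

```text
t 24.28 pos [0.4348 0.1258 0.2281] psi 178.83 tilt 0.02 j [ 0.28  0.16 -0.17  1.24 -0.    0.3 ] F [0.5 0.  0. ] T [-0.01  0.02 -0.03] w 0.0857 g 0.0
shift [-2.751e-01  1.000e-04  1.362e-01] turn [-0.000e+00 -1.000e-04 -1.676e-01]
```

```bash
python3 -m pendant '[-0.07,0,0,0,0,-0.03,1, -0.14,0,0,0,0,-0.06,1, -0.2,0.003,0,0,0,-0.1,1, -0.26,0.005,0,0,0,-0.13,1, -0.274,0.0,0.04,0,0,-0.168,1, -0.274,0.0,0.1,0,0,-0.168,1, -0.274,0.0,0.136,0,0,-0.168,1, -0.274,0,0.136,0,0,-0.168,1, -0.274,0,0.136,0,0,-0.168,1, -0.274,0,0.136,0,0,-0.168,1]'; python3 go.py 0.5723 0.123 0.088 -151
```

```text
clock: 25.12
eef_pos: [0.572, 0.1232, 0.1616]
tool_rot: [-0.251, 0.968, -0.0, 0.001]
ft_force: [-0.6, 0.1, 0.6]
grip_width: 0.0855
grasp_force: 0.0
t 25.12 pos [0.572  0.1232 0.1616] psi -150.91 tilt 0.09 j [ 0.21  0.46  0.07  1.18  0.   -0.3 ] F [-0.6  0.1  0.6] T [-0.01 -0.03 -0.06] w 0.0855 g 0.0
shift [-1.000e-04 -6.000e-04  1.472e-01] turn [-0.0001  0.0005  0.0005]
```

```bash
python3 -m pendant '[0,-0.001,0.05,0,0,0,1, 0,-0.001,0.1,0,0,0,1, 0,-0.001,0.13,0,0,0,1, 0,-0.001,0.145,0,0,0,1, 0,-0.001,0.145,0,0,0,1, 0,-0.001,0.145,0,0,0,1, 0,-0.001,0.145,0,0,0,0, 0,-0.001,0.145,0,0,0,0, 0,-0.001,0.145,0,0,0,0, 0,-0.001,0.145,0,0,0,0]';python3 go.py
python3 -m pendant '[0,0,0,0,0,0,0, 0,0,0,0,0,0,0, 0,0,0,0,0,0,0, 0,0,0,0,0,0,0, 0,0,0,0,0,0,0, 0,0,0,0,0,0,0, 0,0,0,0,0,0.02,0, 0,0,0.0005,0,0,0.04,0, 0,0,0.001,0,0,0.06,0, 0,0,0.001,0,0,0.06,0]';python3 go.py
```

```text
clock: 25.95
eef_pos: [0.572, 0.1227, 0.0889]
tool_rot: [-0.251, 0.968, -0.0, 0.001]
ft_force: [0.3, 0.4, 0.5]
grip_width: 0.0387
grasp_force: 0.0
t 25.95 pos [0.572  0.1227 0.0889] psi -150.91 tilt 0.1 j [ 0.21  0.52 -0.03  1.02 -0.   -0.3 ] F [0.3 0.4 0.5] T [-0.02 -0.01  0.03] w 0.0387 g 0.0
clock: 26.78
eef_pos: [0.5721, 0.1227, 0.0883]
tool_rot: [-0.158, 0.987, -0.0, 0.001]
ft_force: [-0.4, -0.5, 6.5]
grip_width: 0.0227
grasp_force: 58.8
t 26.78 pos [0.5721 0.1227 0.0883] psi -161.83 tilt 0.11 j [ 0.21  0.53 -0.03  1.01 -0.   -0.11] F [-0.4 -0.5  6.5] T [-0.06  0.02 -0.01] w 0.0227 g 58.8
```

```bash
python3 -m pendant '[0,0,0.001,0,0,0.035,0, 0,0,0.002,0,0,0.07,0, 0,0,0.0025,0,0,0.105,0, 0,0,0.003,0,0,0.14,0, 0,0,0.004,0,0,0.175,0, 0,0,0.0045,0,0,0.21,0, 0,0,0.005,0,0,0.245,0, 0,0,0.006,0,0,0.28,0, 0,0,0.0065,0,0,0.3,0, 0,0,0.0065,0,0,0.3,0]';python3 go.py
```

```text
clock: 27.62
eef_pos: [0.5726, 0.1229, 0.0855]
tool_rot: [0.308, 0.952, 0.001, 0.001]
ft_force: [-0.4, -0.5, 7.0]
grip_width: 0.0227
grasp_force: 58.9
t 27.62 pos [0.5726 0.1229 0.0855] psi 144.17 tilt 0.17 j [ 0.21  0.53 -0.03  1.01  0.    0.84] F [-0.4 -0.5  7. ] T [ 0.02 -0.03 -0.  ] w 0.0227 g 58.9
```

```bash
python3 -m pendant '[0,0,0.001,0,0,0.035,0, 0,0,0.002,0,0,0.07,0, 0,0,0.0025,0,0,0.105,0, 0,0,0.003,0,0,0.14,0, 0,0,0.003,0,0,0.175,0, 0,0,0.003,0,0,0.21,0, 0,0,0.003,0,0,0.24,0, 0,0,0.003,0,0,0.26,0, 0,0,0.003,0,0,0.26,0, 0,0,0.003,0,0,0.26,0]';python3 go.py
```

```text
clock: 28.45
eef_pos: [0.5737, 0.123, 0.0853]
tool_rot: [0.659, 0.752, 0.002, 0.002]
ft_force: [0.2, -1.1, 11.3]
grip_width: 0.0228
grasp_force: 59.3
t 28.45 pos [0.5737 0.123  0.0853] psi 97.5 tilt 0.34 j [ 0.21  0.53 -0.03  1.   -0.    1.65] F [ 0.2 -1.1 11.3] T [-0.15 -0.03  0.08] w 0.0228 g 59.3
```

```bash
python3 -m pendant '[0,0,0,0,0,0.03,0, 0,0,0,0,0,0.06,0, 0,0,0,0,0,0.09,0, 0,0,0,0,0,0.12,0, 0,0,0,0,0,0.15,0, 0,0,0,0,0,0.15,0, 0,0,0,0,0,0.15,0, 0,0,0,0,0,0.15,0, 0,0,0,0,0,0.15,0, 0,0,0,0,0,0.15,0]';python3 go.py
```

```text
clock: 29.28
eef_pos: [0.5739, 0.1229, 0.0852]
tool_rot: [0.817, 0.577, 0.003, 0.001]
ft_force: [0.5, -0.6, 10.5]
grip_width: 0.0231
grasp_force: 59.3
t 29.28 pos [0.5739 0.1229 0.0852] psi 70.51 tilt 0.35 j [ 0.21  0.53 -0.03  1.   -0.    2.12] F [ 0.5 -0.6 10.5] T [-0.21 -0.17  0.11] w 0.0231 g 59.3
```

```bash
python3 -m pendant '[0,0,0,0,0,0.03,0, 0,0,0,0,0,0.06,0, 0,0,0,0,0,0.09,0, 0,0,0,0,0,0.12,0, 0,0,0,0,0,0.15,0, 0,0,0,0,0,0.18,0, 0,0,0,0,0,0.2,0, 0,0,0,0,0,0.2,0, 0,0,0,0,0,0.2,0, 0,0,0,0,0,0.2,0]';python3 go.py
```

```text
clock: 30.12
eef_pos: [0.5742, 0.1227, 0.0851]
tool_rot: [0.955, 0.297, 0.003, 0.001]
ft_force: [2.0, -1.5, 8.8]
grip_width: 0.0228
grasp_force: 59.1
t 30.12 pos [0.5742 0.1227 0.0851] psi 34.6 tilt 0.39 j [ 0.21  0.53 -0.03  1.   -0.    2.75] F [ 2.  -1.5  8.8] T [-0.4 -0.4  0.7] w 0.0228 g 59.1
```

```bash
python3 -m pendant '[0,0,0,0,0,0,1, 0,0,0,0,0,0,1, 0,0,0,0,0,0,1, 0,0,0,0,0,0,1, 0,0,0,0,0,-0.035,1, 0,0,0,0,0,-0.07,1, 0,0,0,0,0,-0.105,1, 0,0,0,0,0,-0.14,1, 0,0,0,0,0,-0.175,1, 0,0,0,0,0,-0.21,1]'
python3 -m pendant '[0,0,0,0,0,-0.035,1, 0,0,0,0,0,-0.07,1, 0,0,0,0,0,-0.1,1, 0,0,0,0,0,-0.1,1, 0,0,0,0,0,-0.1,0, 0,0,0,0,0,-0.1,0, 0,0,0,0,0,-0.1,0, 0,0,0,0,0,-0.1,0, 0,0,0,0,0,-0.1,0, 0,0,0,0,0,-0.1,0]';python3 go.py
python3 -m pendant '[0,0,0,0,0,0,0, 0,0,0,0,0,0,0, 0,0,0,0,0,0.02,0, 0,0,0,0,0,0.04,0, 0,0,0,0,0,0.06,0, 0,0,0,0,0,0.08,0, 0,0,0,0,0,0.08,0, 0,0,0,0,0,0.08,0, 0,0,0,0,0,0.08,0, 0,0,0,0,0,0.08,0]';python3 go.py
```

```text
clock: 30.95
eef_pos: [0.5709, 0.1226, 0.082]
tool_rot: [0.806, 0.592, -0.001, -0.0]
ft_force: [-0.3, -0.6, 0.5]
grip_width: 0.0854
grasp_force: 0.0
clock: 31.78
eef_pos: [0.5736, 0.1227, 0.0835]
tool_rot: [0.706, 0.709, 0.002, 0.002]
ft_force: [4.0, -0.3, -0.8]
grip_width: 0.0233
grasp_force: 58.8
t 31.78 pos [0.5736 0.1227 0.0835] psi 90.25 tilt 0.27 j [ 0.21  0.53 -0.03  1.   -0.    1.78] F [ 4.  -0.3 -0.8] T [-0.11 -0.93 -0.07] w 0.0233 g 58.8
clock: 32.62
eef_pos: [0.5735, 0.1226, 0.0835]
tool_rot: [0.788, 0.615, 0.002, 0.001]
ft_force: [5.3, 0.0, -0.4]
grip_width: 0.0233
grasp_force: 58.9
t 32.62 pos [0.5735 0.1226 0.0835] psi 75.95 tilt 0.25 j [ 0.21  0.53 -0.03  1.   -0.    2.03] F [ 5.3  0.  -0.4] T [-0.16 -1.03  0.6 ] w 0.0233 g 58.9
```

```bash
python3 -m pendant '[0,0,0,0,0,0.02,0, 0,0,0,0,0,0.04,0, 0,0,0,0,0,0.06,0, 0,0,0,0,0,0.08,0, 0,0,0,0,0,0.1,0, 0,0,0,0,0,0.1,0, 0,0,0,0,0,0.1,0, 0,0,0,0,0,0.1,0, 0,0,0,0,0,0.1,0, 0,0,0,0,0,0.1,0]';python3 go.py
python3 -m pendant '[0,0,0,0,0,0.1,1, 0,0,0,0,0,0.1,1, 0,0,0,0,0,0.1,1, 0,0,0,0,0,0.1,1, 0,0,0,0,0,0.1,1, 0,0,-0.03,0,0,0.1,1, 0,0,-0.1,0,0,0.1,1, 0,0,-0.18,0,0,0.1,1, 0,0,-0.26,0,0,0.1,1, 0,0,-0.3,0,0,0.1,1]'
python3 -m pendant '[-0.05,0.05,-0.02,0,0,0,1, -0.1,0.1,-0.02,0,0,0,1, -0.15,0.15,-0.02,0,0,0,1, -0.15,0.2,-0.02,0,0,0,1, -0.15,0.2,-0.02,0,0,0,1, -0.15,0.2,-0.02,0,0,0,1, -0.15,0.2,-0.02,0,0,0,1, -0.15,0.2,-0.02,0,0,0,1, -0.15,0.2,-0.02,0,0,0,1, -0.15,0.2,-0.02,0,0,0,1]'; python3 go.py; python3 meas.py t11 s11
```

```text
clock: 33.45
eef_pos: [0.5759, 0.1259, 0.0836]
tool_rot: [0.874, 0.485, 0.006, -0.001]
ft_force: [10.3, 7.4, -6.7]
grip_width: 0.0231
grasp_force: 60.7
t 33.45 pos [0.5759 0.1259 0.0836] psi 58.03 tilt 0.65 j [ 0.21  0.53 -0.03  1.    0.    2.34] F [10.3  7.4 -6.7] T [ 1.64 -2.37  0.39] w 0.0231 g 60.7
clock: 34.28
eef_pos: [0.5728, 0.1229, 0.2382]
tool_rot: [0.94, 0.342, 0.003, 0.0]
ft_force: [1.2, 0.6, 0.8]
grip_width: 0.0853
grasp_force: 0.0
clock: 35.12
eef_pos: [0.5778, -0.0011, 0.2427]
tool_rot: [0.94, 0.342, -0.0, -0.0]
ft_force: [-0.9, 0.1, -0.4]
grip_width: 0.0855
grasp_force: 0.0
t 35.12 pos [ 0.5778 -0.0011  0.2427] psi 40.0 tilt 0.01 j [-0.    0.4   0.2   1.37  0.    2.44] F [-0.9  0.1 -0.4] T [ 0.   -0.01  0.01] w 0.0855 g 0.0Traceback (most recent call last):
  File "meas.py", line 9, in <module>
    b,r=masks(c);_,ct,st=big(r,(160,180,240,260));mb,cb,sb=big(b,(160,180,240,260));print(st,sb)
                         ~~~^^^^^^^^^^^^^^^^^^^^^
  File "meas.py", line 8, in big
    xa,ya,xb,yb=b;z=np.zeros_like(m);z[ya:yb,xa:xb]=m[ya:yb,xa:xb];_,l,st,ce=cv2.connectedComponentsWithStats(z);i=1+np.argmax(st[1:,4]);return l==i,ce[i],st[i]
                                                                                                                     ~~~~~~~~~^^^^^^^^^^
    return _wrapfunc(a, 'argmax', axis=axis, out=out, **kwds)
    return bound(*args, **kwds)
ValueError: attempt to get argmax of an empty sequence
```

```bash
python3 go.py 0.43 -0.1 0.3 40; python3 -m pendant '[-0.08,0,-0.04,0,0,0,1, -0.16,0,-0.08,0,0,0,1, -0.25,0,-0.12,0,0,0,1, -0.3,0,-0.12,0,0,0,1, -0.354,-0.04,-0.12,0,0,0,1, -0.354,-0.04,-0.12,0,0,0,1, -0.354,-0.04,-0.12,0,0,0,1, -0.354,-0.04,-0.12,0,0,0,1, -0.354,-0.04,-0.12,0,0,0,1, -0.354,-0.04,-0.12,0,0,0,1]'; python3 go.py;  python3 meas.py t12 s12
```

```text
t 35.22 pos [ 0.5779 -0.0014  0.2428] psi 39.97 tilt 0.0 j [-0.    0.4   0.2   1.37  0.    2.44] F [0.1 1.1 0.3] T [ 0.03  0.03 -0.05] w 0.0855 g 0.0
shift [-0.3534 -0.0389 -0.1145] turn [-0.     -0.     -0.0002]
clock: 36.05
eef_pos: [0.4305, -0.1, 0.3025]
tool_rot: [0.94, 0.342, 0.0, -0.0]
ft_force: [-0.2, 0.9, -0.8]
grip_width: 0.085
grasp_force: 0.0
t 36.05 pos [ 0.4305 -0.1     0.3025] psi 39.96 tilt 0.01 j [-0.23  0.11 -0.04  1.43  0.    2.22] F [-0.2  0.9 -0.8] T [ 0.   -0.01 -0.01] w 0.085 g 0.0
[194 213   8   9  35] [186 192  24  43 513]
nut tri [0.573  0.1218 0.0578] top@.065 [[0.5703 0.1198 0.065 ]]
strap blue top ((585.8709106445312, 123.4046401977539), (56.49563980102539, 122.13162994384766), 89.28907775878906)
fixture x/y range (2%) [[-47.6, -25.7], [67.9, 29.7]] nut fix [-0.3  0.4]
scene [192 240  53  32 497] [[-51.4, -26.2], [73.0, 35.6]]
```

```bash
python3 -c "
from workcell import bot
print(bot.job_done())"
```

```text
the job is handed in; nothing more can be done
None
```

I clamped the heat sink and handed the job in at about 36 s of robot time. The T-bolt is locked in the slot, the strap is home on the rail and heat sink, and the nut felt tight on a regrip (about 0.6 N m). I couldn't read the nut angle or contact forces directly, I didn't re-measure the heat sink or bystanders afterwards, and the hand-in gave no verdict.

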